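Set and lock a display shelf post

ROBOT

A 7-joint arm with a two-finger parallel gripper is mounted at the origin on the work surface. World frame = base frame: x ahead of the robot, y to its left, z up, the work surface at z = 0. Lengths are in m, angles in rad, forces in N, time in s.
With the tool pointing down it reaches from about 0.4 to 0.875 m from the base axis. Payload 19.3 kg.
Tool frame: the origin (TCP) lies at the very end of the fingers, on their centre line; the grasp point (between the pads) lies 19 mm behind it; z points along the fingers, y is the direction in which the jaws open and shut (so a half turn about z gives the same grasp; the last joint's range is limited). The gripper opens to 85 mm and grips with 20 to 120 N. Pads are 22 mm wide; open, the fingers measure 114 mm over their backs; the gripper's body (76 mm by 85 mm) begins 54 mm behind the grasp point. The pads swing forward as they close: fully open they stand 13 mm farther back than shut.
Start: joints at [-1.341, 0.521, -0.036, 1.599, 0.021, 1.021, -0.113], TCP at [0.185, 0.597, 0.208] pointing down, gripper open.
Joint ranges: [-2.91, 2.91], [-0.3, 2.13], [-1.5, 1.42], [0.17, 2.43], [-1.26, 4.41], [0.16, 1.93], [-2.52, 2.52]. Speed limits (rad/s): [1.89, 1.89, 2.39, 2.39, 3.01, 3.01, 3.01].

INTERFACE

Orientations are given as [roll, pitch, yaw] about the fixed x, y, z axes, in that order (R = Rz(yaw) Ry(pitch) Rx(roll)).
In Python, from workcell import bot gives the robot as it stands.
- The arm moves only by the tool apply_moves, never from a script. Its argument "commands" is a list of rows, each an object with "travel": the shift along the tool's x, y, z in m, a list of three; "twist": the turn, a rotation vector about the tool's x, y, z in degrees, a list of three; "claw": the finger opening in m, from 0 to 0.0854. A call has 1 to 10 rows; each row is the pose to reach, as a shift and turn from the pose commanded when the call began, along the tool's axes at that moment; what a row does not reach only later rows make up. A row lasts 1/10 s, in which the tool goes at most 50 mm and 8.59 degrees, less where a joint would pass 70% of its speed; a pose out of reach is approached as far as the arm can. A call with a gripper value outside its range is refused whole. The fingers move at their own pace and stop on an object; "force" is the grip in N (left out, the last holds). Time passes only in rows, so rows that repeat a pose let the fingers close. It gives the time, the measured TCP pose, the force and the opening at its end, in the units of the state.
- bot.observe(): the state, without advancing time (a new reading comes with each control period).
- bot.grab_frame(name): name is "scene" or "top" or "wrist"; returns a dict with "frame" (384x512x3 uint8, blue, green, red), "fx", "fy", "cx", "cy" (pixels), "pose" (4x4, takes a point from camera to world coordinates); the wrist camera has in their place "tool_from_camera" (4x4, takes a point from camera to tool coordinates, whose origin is the TCP and whose axes are the flange's). Camera axes: x right, y up, looking along -z (the intrinsics and any distortion apply to the point x, -y, -z); pixel columns grow to the right and rows downward; lengths in m; the calibration is good to about 2 mm. A picture is of the moment at which its call begins: read the wrist's pose just before it. There is no depth.
- bot.job_done(): hands the job in, once; it reports no verdict.
The state is a dict: "clock": time; "qpos": joint angles; "qd": joint speeds; "joint_efforts": joint torques, N m; "position": TCP position; "tool_rot": TCP orientation; "force": force on the tool from outside, world axes, zero at the start; "moment": the same for the moment, N m; "grip_width": finger opening in m.
Only numpy, scipy, OpenCV 4.12 (cv2) and the standard library are available. Lean on these libraries where they do the work, as an engineer would, in place of code of your own. Each camera call takes 0.05 s, during which the arm holds its last target.

TASK

Slide the small metal spacer ring over the pin on top of the shelf post's leg so that it sits flat on the shoulder. Then grip the sprung leg, press it down until the middle of its black length band is level with the rim of the outer tube, and while holding it there swing the post's upright cam lever round until it is fully shut. Finish still gripping the leg at its mark, without letting go, and leave the dessert pots where they stand.

Things in the scene. Friction and masses are not known exactly. Their poses are not given: they have to be found in the camera images.
- ring_center (a point): Centre of the spacer ring (half-way up): plain steel, outer diameter 28 mm, bore 17 mm, 18 mm high, about 40 g, loose, lying flat on the counter with its bore upright. z is the bore's axis.
- leg_shoulder (a point): Centre of the shoulder on top of the sliding leg, an upright aluminium bar of 30 mm diameter. A 14 mm pin with a chamfered top stands 20 mm up from it; the ring goes on it, its underside on the shoulder (centre 9 mm above it). The bare bar reaches from the shoulder down to the outer tube's rim: 106 mm at the start, 66 mm when the leg is at its mark.
- leg_mark (a point): Middle of the 4 mm high black band round the leg, on the leg's axis, 66 mm below the shoulder. It starts 40 mm above the rim of the outer tube and must be brought level with it.
- rim (a point): Centre of the top rim of the outer tube, 90 mm above the counter. The dark steel tube, 35 mm outer diameter, stands on a round foot of 110 mm diameter, 12 mm high, screwed to the counter: it never moves during the job. The tube, leg and lever share one vertical axis.
- leg: The sliding leg with its pin (same part as leg_shoulder). Origin on the axis, not at the part itself: use the points. It slides along and turns freely about the vertical axis, so a hand that grips it can turn with it.
- height (a joint): How far the leg is pressed down, m: 0 = up against its stop (start), 0.040 = band level with the rim, 0.055 = bottom. A spring pushes it up with about 4 N at the top and 6 N at the mark, so it rises if let go: closing the lever does not hold it in this set-up.
- lever (a joint): Angle of the cam lever, rad: 0 = fully open, 0.8 = fully shut (hard stop: its foot meets a small steel lug on the tube). It starts between 0 and 0.2, grows turning anticlockwise seen from above about the post's axis, is stiff by friction (about 0.08 N m, some 3 N at the paddle) and stays where it is left.
- paddle (a point): Middle of the cam lever's upright black paddle, 30 mm out from the post's axis and 38 mm above the rim; its direction from the axis is the lever's present direction. The paddle stands beside the leg, from 21 to 39 mm out from the axis (6 mm of air to the leg), 8 mm thick, its foot on a black collar of 48 mm diameter round the tube.
- paddle_top (a point): Middle of the paddle's top edge, 58 mm above the rim, 8 mm below the shoulder of the leg at its mark. A finger of the hand that grips the leg at its mark, tips at least 20 mm below the shoulder, pushes the paddle round when that hand turns about the post's axis. The fingers must come down clear of the paddle.
- pot_tall: Bystander: brown dessert pot with clear lid, 58 mm diameter, 62 mm high. Origin under its centre.
- pot_dome: Bystander: cream dessert tub with a domed lid, 70 mm diameter, 68 mm high. Origin under its centre.
- pot_square: Bystander: square cream dessert tub, 54 mm wide, 44 mm high. Origin under its centre.
Mind the look-alikes: they are no part of the job. What is meant by the part that bears ring_center is not pink, and is the smaller of those in its own colour. Of the things that look like the part that bears leg_shoulder, the smaller one is meant.

How it is judged:
By the outcome, as a careful person would: the job done as asked, in the order asked, and still so for the second after the job is handed in, while the arm keeps its last pose, push and grip.
It also fails if it takes over 58 s, if anything falls off the work surface, if the arm or the gripper's body presses on something with over 40 N, if the wrist force passes 120 N, or if a joint passes its speed limit or range.

## Working session

There is one attempt and no reset: what is moved stays moved. The work goes in short steps, Python scripts to look and compute and a tool call to move; the robot and the scene stay as the last step left them, time stands still between calls to the robot, and variables do not carry over. Pictures are saved under pics/ and viewed, and the job is handed in when it is done.

Besides the shell and the picture viewer there is one more tool, called after "Emit:" as name(argument=value, ...), one argument or row to a line, values as JSON. apply_moves: Moves the arm, as the interface text tells. Its arguments: {"type":"object","properties":{"commands":{"type":"array"},"force":{"type":"number"}},"required":["commands"]}

```bash
mkdir -p pics; cat > h.py <<'E'
import numpy as np,cv2
from workcell import bot
def snap(n,name):
    s=bot.observe(); f=bot.grab_frame(n)
    cv2.imwrite(f'pics/{name}.png',f['frame'])
    import pickle; pickle.dump((s,{k:v for k,v in f.items()}),open(f'pics/{name}.pkl','wb'))
    return s,f
E
python3 - <<'E'
from h import *
print(bot.observe())
for n in ['scene','top','wrist']:
    s,f=snap(n,n+'0')
    print(n,{k:(np.round(v,4).tolist() if not np.isscalar(v) else v) for k,v in f.items() if k!='frame'})
E
```

```text
{'clock': 0.0, 'qpos': array([-1.34118398,  0.52202416, -0.03634366,  1.60000765,  0.02121143,
        1.02108049, -0.11279861]), 'qd': array([ 0.00140593,  0.00029624,  0.00146037,  0.0009953 , -0.00128241,
        0.00080258, -0.00015732]), 'joint_efforts': array([-1.27055573e-03, -9.27117991e+01,  1.98065557e+00, -3.69928372e+01,
        1.79522258e-02,  8.31164012e-03,  2.53369294e-06]), 'position': array([0.1845122 , 0.59676529, 0.20761936]), 'tool_rot': array([-3.14046137e+00,  8.20780359e-05,  2.84179184e+00]), 'force': array([ 0.42062131, -0.60444726,  0.7410622 ]), 'moment': array([ 0.00812596, -0.02446755,  0.02625309]), 'grip_width': 0.08551983419854337}
scene {'fx': 479.27456335173906, 'fy': 479.27456335173906, 'cx': 250.1668199201901, 'cy': 195.2140551953807, 'pose': [[0.1332, -0.8221, 0.5536, 1.139], [0.9911, 0.1125, -0.0714, -0.0864], [-0.0036, 0.5581, 0.8297, 1.0633], [0.0, 0.0, 0.0, 1.0]]}
top {'fx': 359.4760194216674, 'fy': 359.4760194216674, 'cx': 254.15122105911072, 'cy': 184.49475291032815, 'pose': [[-0.0105, 0.983, -0.183, 0.3788], [-0.9998, -0.0131, -0.0126, -0.0058], [-0.0148, 0.1829, 0.983, 1.1096], [0.0, 0.0, 0.0, 1.0]]}
wrist {'fx': 291.146815087507, 'fy': 291.146815087507, 'cx': 258.3514091556521, 'cy': 190.07615124314114, 'tool_from_camera': [[-0.0011, 0.9528, 0.3037, 0.0761], [1.0, 0.0012, 0.0001, 0.0007], [-0.0002, 0.3037, -0.9528, -0.1662], [0.0, 0.0, 0.0, 1.0]]}
```

View pics/scene0.png

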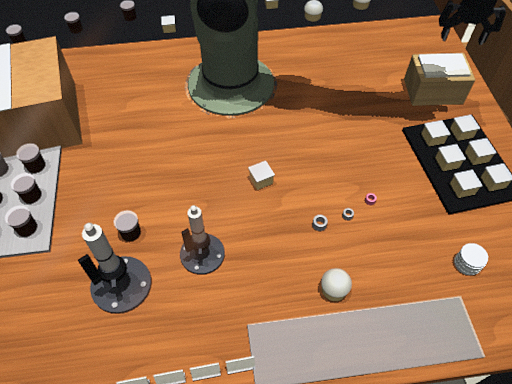

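View pics/top0.png

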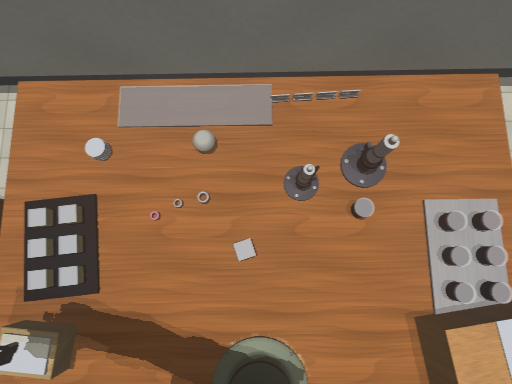

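View pics/wrist0.png

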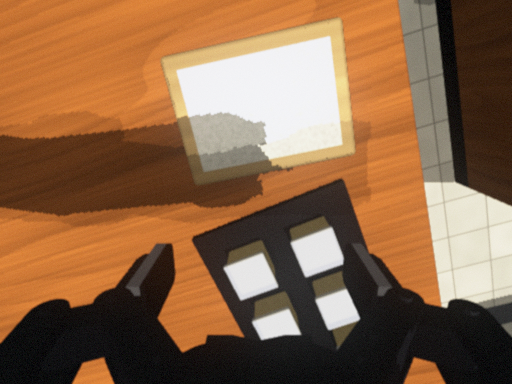

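Ring candidates in the scene view are a large steel ring (320,222), a small steel ring (348,214) and a pink one (371,198), so I choose the small steel one. The posts are a big one (120,280) and a small one (202,250), so I choose the small one. I'll check both choices in close crops.

```bash
python3 - <<'E'
import cv2,numpy as np
a=cv2.imread('pics/scene0.png');b=cv2.imread('pics/top0.png')
c=lambda im,x,y,w,h,k:cv2.resize(im[y:y+h,x:x+w],None,fx=k,fy=k,interpolation=cv2.INTER_CUBIC)
cv2.imwrite('pics/c1.png',np.hstack([c(a,300,180,90,60,4),c(a,165,195,70,60,4)][0:1]+[cv2.resize(c(a,175,195,60,80,3),(180,240))]))
cv2.imwrite('pics/c2.png',np.hstack([c(b,140,170,90,60,5),c(b,275,150,60,60,5)]))
E
```

```text
(no output)
```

View pics/c1.png

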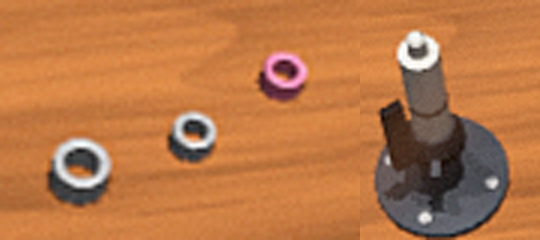

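View pics/c2.png

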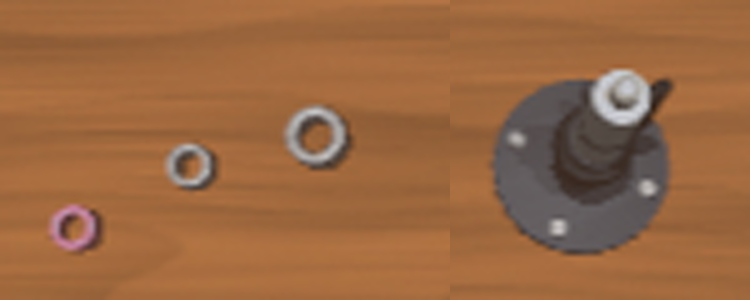

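```bash
cat >> h.py <<'E'
import pickle
def T_of(s,f):
    if 'pose' in f: return np.array(f['pose'])
    from scipy.spatial.transform import Rotation as R
    T=np.eye(4);T[:3,:3]=R.from_euler('xyz',s['tool_rot']).as_matrix();T[:3,3]=s['position']
    return T@np.array(f['tool_from_camera'])
def load(n): return pickle.load(open(f'pics/{n}.pkl','rb'))
def p2w(n,u,v,z):
    s,f=load(n);T=T_of(s,f)
    d=T[:3,:3]@np.array([(u-f['cx'])/f['fx'],-(v-f['cy'])/f['fy'],-1.]);o=T[:3,3]
    return o+d*(z-o[2])/d[2]
def w2p(n,p):
    s,f=load(n);T=np.linalg.inv(T_of(s,f));q=T[:3,:3]@np.array(p)+T[:3,3]
    return np.array([f['cx']+f['fx']*q[0]/-q[2],f['cy']-f['fy']*q[1]/-q[2]])
E
python3 - <<'E'
from h import *
print('ring',p2w('scene0',348,212.5,.018),p2w('top0',178,203,.018))
print('shoulder',p2w('scene0',194.3,212.3,.196),p2w('top0',309.2,169.4,.196))
print('pintop',p2w('scene0',193.3,207.7,.216),p2w('top0',310.2,168.6,.216))
print('foot',p2w('top0',(582-450)/5+275,167/5+150,.012),p2w('scene0',(442-360)/3+175,175/3+195,.012))
print('paddletop',p2w('scene0',(391-360)/3+175,104/3+195,.148),p2w('top0',(665-450)/5+275,85/5+150,.148))
E
```

```text
ring [0.5286068  0.24495178 0.018     ] [0.52734378 0.24259166 0.018     ]
shoulder [ 0.58773619 -0.13557811  0.196     ] [ 0.58687982 -0.13758006  0.196     ]
pintop [ 0.58882327 -0.13574096  0.216     ] [ 0.58437355 -0.13731331  0.216     ]
foot [ 0.58463693 -0.138271    0.012     ] [ 0.5915246  -0.13465824  0.012     ]
paddletop [ 0.59945372 -0.16091267  0.148     ] [ 0.60421464 -0.16880662  0.148     ]
```

Choices are confirmed: small steel ring at about (0.528,0.244) and small post at about (0.587,-0.1365). Now I move above the ring.

```bash
cat >> h.py <<'E'
from scipy.spatial.transform import Rotation as R
def go(p,yaw):
    s=bot.observe();M=R.from_euler('xyz',s['tool_rot'])
    t=M.inv().apply(np.array(p)-s['position'])
    w=(M.inv()*R.from_euler('xyz',[np.pi,0,np.radians(yaw)])).as_rotvec(degrees=True)
    print('now',s['clock'].round(2),s['position'].round(4),np.degrees(s['tool_rot']).round(2),'F',s['force'].round(1),'w',round(s['grip_width'],4),'q',s['qpos'].round(2));print('travel mm',(t*1000).round(1),'twist',w.round(2))
E
python3 -c "
from h import *
go([.528,.244,.125],115)"
```

```text
Traceback (most recent call last):
  File "h.py", line 27, in go
    print('now',s['clock'].round(2),s['position'].round(4),np.degrees(s['tool_rot']).round(2),'F',s['force'].round(1),'w',round(s['grip_width'],4),'q',s['qpos'].round(2));print('travel mm',(t*1000).round(1),'twist',w.round(2))
                ^^^^^^^^^^^^^^^^
AttributeError: 'float' object has no attribute 'round'
```

```bash
sed -i "s/s\['clock'\].round(2)/round(s['clock'],2)/" h.py
python3 -c "
from h import *
go([.528,.244,.125],115)"
```

```text
now 0.15 [0.1845 0.5968 0.2078] [-179.95    0.    162.82] F [-1.3 -0.3 -0.6] w 0.0854 q [-1.34  0.52 -0.04  1.6   0.02  1.02 -0.11]
travel mm [-432.4 -235.6   83. ] twist [-5.000e-02  2.000e-02  4.782e+01]
```

Emit:
apply_moves(
  commands=[
    {"travel": [-0.216, -0.118, 0], "twist": [0, 0, 24], "claw": 0.085},
    {"travel": [-0.216, -0.118, 0], "twist": [0, 0, 24], "claw": 0.085},
    {"travel": [-0.216, -0.118, 0], "twist": [0, 0, 24], "claw": 0.085},
    {"travel": [-0.432, -0.2355, 0.083], "twist": [0, 0, 47.8], "claw": 0.085},
    {"travel": [-0.432, -0.2355, 0.083], "twist": [0, 0, 47.8], "claw": 0.085},
    {"travel": [-0.432, -0.2355, 0.083], "twist": [0, 0, 47.8], "claw": 0.085},
    {"travel": [-0.432, -0.2355, 0.083], "twist": [0, 0, 47.8], "claw": 0.085},
    {"travel": [-0.432, -0.2355, 0.083], "twist": [0, 0, 47.8], "claw": 0.085},
    {"travel": [-0.432, -0.2355, 0.083], "twist": [0, 0, 47.8], "claw": 0.085},
    {"travel": [-0.432, -0.2355, 0.083], "twist": [0, 0, 47.8], "claw": 0.085},
  ],
)

```text
clock: 1.15
position: [0.5275, 0.2443, 0.1251]
tool_rot: [-3.142, -0.0, 2.008]
force: [0.9, 0.7, -0.8]
grip_width: 0.0847
```

Emit:
apply_moves(
  commands=[
    {"travel": [0, 0, 0], "twist": [0, 0, 0], "claw": 0.085},
    {"travel": [0, 0, 0], "twist": [0, 0, 0], "claw": 0.085},
  ],
)

```text
clock: 1.35
position: [0.5268, 0.2446, 0.1251]
tool_rot: [-3.141, 0.0, 2.005]
force: [0.3, 0.1, -0.4]
grip_width: 0.0851
```

```bash
python3 -c "
from h import *
go([.528,.244,.125],115)
snap('wrist','w1')"
```

```text
now 1.35 [0.5268 0.2446 0.1251] [-1.7994e+02  1.0000e-02  1.1488e+02] F [ 0.3  0.1 -0.4] w 0.0851 q [-0.68  0.56  0.2   1.8  -0.15  0.79  0.03]
travel mm [-1.1  0.8  0.1] twist [-0.06  0.01 -0.12]
```

View pics/w1.png

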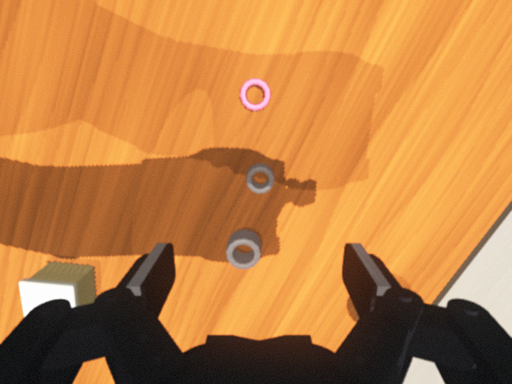

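```bash
python3 -c "
from h import *
a=cv2.imread('pics/w1.png');cv2.imwrite('pics/w1c.png',cv2.resize(a[150:280,210:310],None,fx=4,fy=4,interpolation=cv2.INTER_CUBIC))
print(p2w('w1',260,179,.018),p2w('w1',244,247,.018))
for r in(.014,.0085): 
  print([w2p('w1',np.array([.527,.244,.018])+r*np.array([np.cos(t),np.sin(t),0])).round(1).tolist() for t in (0,1.57,3.14,4.71)])
"
```

```text
[0.529073   0.24715183 0.018     ] [0.54502803 0.17289972 0.018     ]
[[269.7, 186.7], [262.8, 168.3], [243.6, 175.1], [250.8, 193.3]]
[[264.6, 184.5], [260.4, 173.3], [248.8, 177.4], [253.1, 188.5]]
```

View pics/w1c.png

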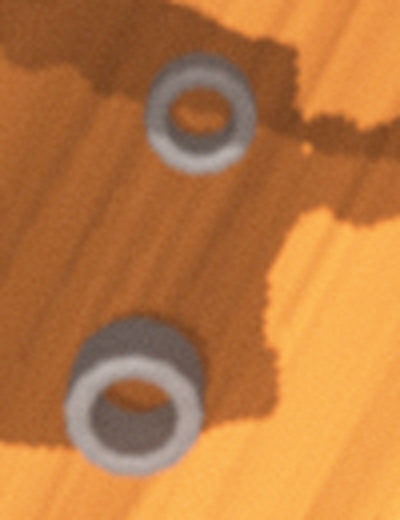

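Emit:
apply_moves(
  commands=[
    {"travel": [0.0, 0.002, 0.04], "twist": [0, 0, 0], "claw": 0.05},
    {"travel": [0.0, 0.002, 0.07], "twist": [0, 0, 0], "claw": 0.05},
    {"travel": [0.0, 0.002, 0.09], "twist": [0, 0, 0], "claw": 0.05},
    {"travel": [0.0, 0.002, 0.105], "twist": [0, 0, 0], "claw": 0.05},
    {"travel": [0.0, 0.002, 0.115], "twist": [0, 0, 0], "claw": 0.05},
    {"travel": [0.0, 0.002, 0.12], "twist": [0, 0, 0], "claw": 0.05},
    {"travel": [0.0, 0.002, 0.1205], "twist": [0, 0, 0], "claw": 0.05},
    {"travel": [0.0, 0.002, 0.1205], "twist": [0, 0, 0], "claw": 0.05},
  ],
  force=25,
)

```text
clock: 2.2
position: [0.5286, 0.247, 0.0058]
tool_rot: [3.141, -0.0, 2.008]
force: [0.1, -0.1, -0.1]
grip_width: 0.0497
```

```bash
python3 -c "
from h import *
go([.5285,.245,.004],115)
snap('wrist','w2')"
```

```text
now 2.2 [0.5286 0.247  0.0058] [ 1.7995e+02 -1.0000e-02  1.1502e+02] F [ 0.1 -0.1 -0.1] w 0.0497 q [-0.64  0.75  0.15  1.85 -0.19  0.56  0.07]
travel mm [-1.8 -0.9  1.8] twist [ 0.05 -0.01  0.02]
```

View pics/w2.png

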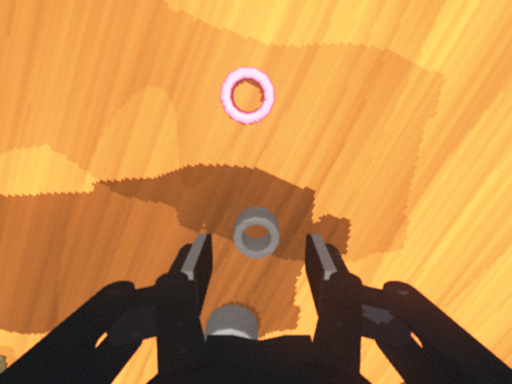

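```bash
python3 -c "
from h import *
a=cv2.imread('pics/w2.png');cv2.imwrite('pics/w2c.png',cv2.resize(a[190:280,180:340],None,fx=4,fy=4,interpolation=cv2.INTER_CUBIC))
print(p2w('w2',257,236,.018), w2p('w2',[.5286,.247,.018]))
"
```

```text
[0.52935317 0.24717529 0.018     ] [255.70461096 235.7547532 ]
```

View pics/w2c.png

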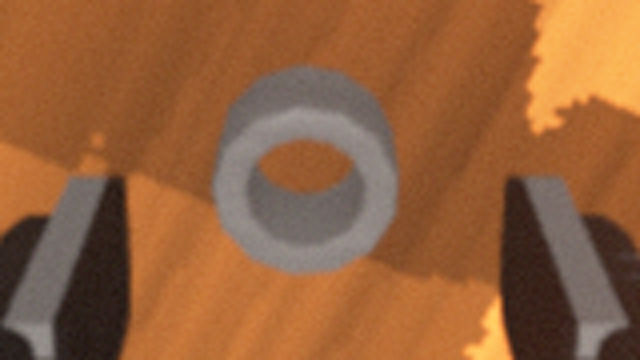

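The ring's top centre at (256.5,237) lies on the tool axis. Closing on it.

Emit:
apply_moves(
  commands=[
    {"travel": [0, 0, 0.001], "twist": [0, 0, 0], "claw": 0.02},
    {"travel": [0, 0, 0.001], "twist": [0, 0, 0], "claw": 0.02},
    {"travel": [0, 0, 0.001], "twist": [0, 0, 0], "claw": 0.02},
    {"travel": [0, 0, 0.001], "twist": [0, 0, 0], "claw": 0.02},
    {"travel": [0, 0, 0.001], "twist": [0, 0, 0], "claw": 0.02},
    {"travel": [0, 0, 0.001], "twist": [0, 0, 0], "claw": 0.02},
  ],
  force=25,
)

```text
clock: 2.85
position: [0.5283, 0.2467, 0.0042]
tool_rot: [3.142, 0.0, 2.008]
force: [0.4, -0.0, 0.2]
grip_width: 0.0198
```

```bash
python3 -c "
from h import *
go([.528,.245,.25],115)
snap('wrist','w3')
a=cv2.imread('pics/w3.png');cv2.imwrite('pics/w3c.png',cv2.resize(a[190:280,180:340],None,fx=4,fy=4,interpolation=cv2.INTER_CUBIC))"
```

```text
now 2.85 [0.5283 0.2467 0.0042] [180.     0.   115.02] F [ 0.4 -0.   0.2] w 0.0198 q [-0.64  0.75  0.15  1.85 -0.19  0.56  0.07]
travel mm [  -1.5   -1.  -245.8] twist [0.   0.   0.02]
```

View pics/w3c.png

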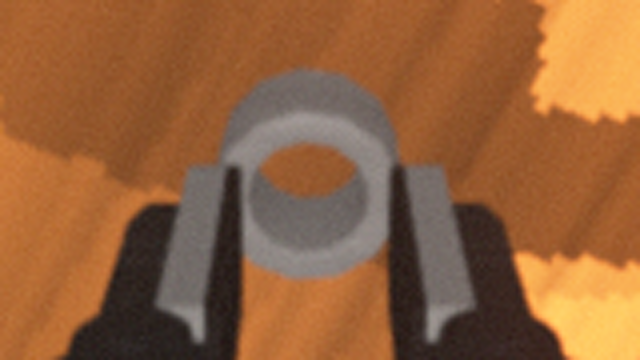

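```bash
python3 -c "
from h import *
s,f=load('w3');T=np.linalg.inv(np.array(f['tool_from_camera']))
def pt(p):
  q=T[:3,:3]@np.array(p)+T[:3,3];u=f['cx']+f['fx']*q[0]/-q[2];v=f['cy']-f['fy']*q[1]/-q[2];return round((u-180)*4),round((v-190)*4)
for x in(11,0,-11):
  for z in(0,-14,-19,-40): print(x,z,pt([x/1000,.01,z/1000]),pt([x/1000,-.01,z/1000]))
print('ring top edge',pt([0,.014,-.014]),pt([0,-.014,-.014]))
w=load('w2')[0]
print(p2w('w3',180+317/4,190+193/4,.018))
"
```

```text
11 0 (368, 82) (238, 82)
11 -14 (373, 119) (232, 119)
11 -19 (375, 133) (229, 133)
11 -40 (383, 205) (217, 205)
0 0 (367, 148) (239, 148)
0 -14 (372, 189) (233, 189)
0 -19 (373, 205) (231, 205)
0 -40 (382, 285) (220, 285)
-11 0 (367, 211) (241, 211)
-11 -14 (371, 256) (235, 256)
-11 -19 (372, 274) (233, 274)
-11 -40 (380, 362) (222, 362)
ring top edge (399, 189) (206, 189)
[0.53047078 0.24691526 0.018     ]
```

View pics/w3.png

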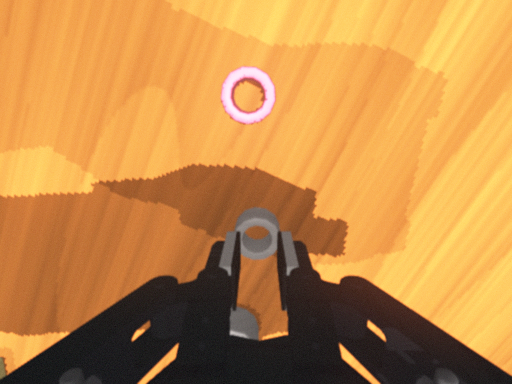

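```bash
python3 -c "
from h import *
snap('scene','s3');snap('top','t3')
a=cv2.imread('pics/s3.png');b=cv2.imread('pics/t3.png')
print(w2p('s3',[.5283,.2467,.004]),w2p('t3',[.5283,.2467,.004]))
cv2.imwrite('pics/s3c.png',np.hstack([cv2.resize(a[150:250,300:400],None,fx=4,fy=4,interpolation=cv2.INTER_CUBIC),cv2.resize(b[150:250,130:230],None,fx=4,fy=4,interpolation=cv2.INTER_CUBIC)]))"
```

```text
[347.73395649 215.1788454 ] [177.69543577 203.30682251]
```

View pics/s3c.png

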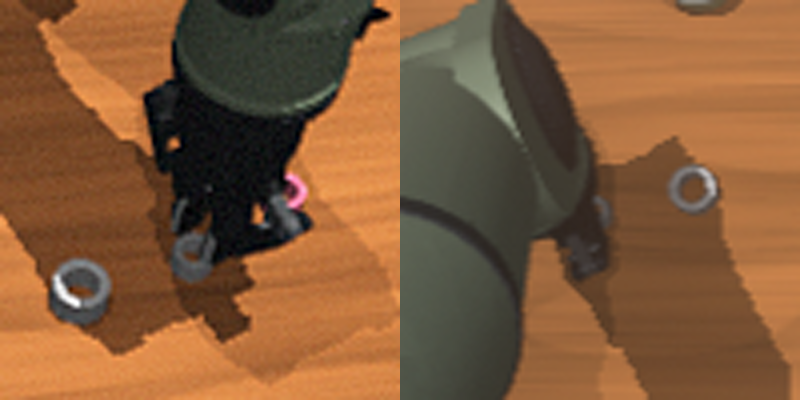

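```bash
python3 -c "
from h import *
a=cv2.imread('pics/s3.png');b=cv2.imread('pics/t3.png')
a=np.clip(a.astype(float)**.6*12,0,255).astype(np.uint8);b=np.clip(b.astype(float)**.6*12,0,255).astype(np.uint8)
cv2.imwrite('pics/s3d.png',np.hstack([cv2.resize(a[185:235,330:385],None,fx=8,fy=8,interpolation=cv2.INTER_CUBIC),cv2.resize(b[180:230,155:195],None,fx=8,fy=8,interpolation=cv2.INTER_CUBIC)]))"
```

```text
(no output)
```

View pics/s3d.png

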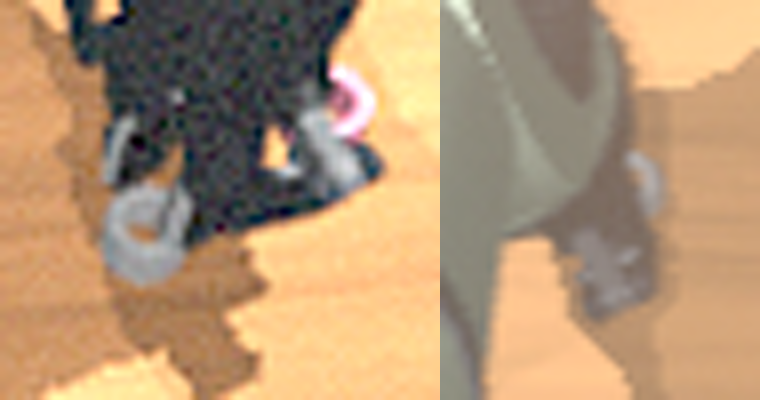

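```bash
python3 -c "
from h import *
s=load('w3')[0];M=R.from_euler('xyz',s['tool_rot'])
for y in(.010,.024,-.010,-.024):
 for x in(.011,-.011):
  for z in(0,-.027): 
   p=s['position']+M.apply([x,y,z]); print(x,y,z,((w2p('s3',p)-[330,185])*8).round(),((w2p('t3',p)-[155,180])*8+[440,0]).round())
"
```

```text
0.011 0.01 0 [188. 247.] [585. 176.]
0.011 0.01 -0.027 [203. 203.] [568. 166.]
-0.011 0.01 0 [135. 279.] [637. 151.]
-0.011 0.01 -0.027 [149. 235.] [622. 141.]
0.011 0.024 0 [216. 279.] [571. 144.]
0.011 0.024 -0.027 [232. 235.] [554. 133.]
-0.011 0.024 0 [163. 311.] [623. 119.]
-0.011 0.024 -0.027 [177. 267.] [607. 108.]
0.011 -0.01 0 [149. 203.] [606. 222.]
0.011 -0.01 -0.027 [163. 159.] [589. 213.]
-0.011 -0.01 0 [ 96. 235.] [658. 197.]
-0.011 -0.01 -0.027 [109. 190.] [642. 188.]
0.011 -0.024 0 [122. 173.] [620. 254.]
0.011 -0.024 -0.027 [135. 128.] [604. 247.]
-0.011 -0.024 0 [ 69. 204.] [672. 230.]
-0.011 -0.024 -0.027 [ 81. 159.] [657. 221.]
```

```bash
python3 -c "
from h import *
a=cv2.imread('pics/w3.png');a=np.clip(a.astype(float)**.6*12,0,255).astype(np.uint8)
b=cv2.imread('pics/w2.png');b=np.clip(b.astype(float)**.6*12,0,255).astype(np.uint8)
cv2.imwrite('pics/w3d.png',np.vstack([cv2.resize(a[200:275,190:320],None,fx=5,fy=4,interpolation=cv2.INTER_CUBIC),cv2.resize(b[200:275,190:320],None,fx=5,fy=4,interpolation=cv2.INTER_CUBIC)]))"
```

```text
(no output)
```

View pics/w3d.png

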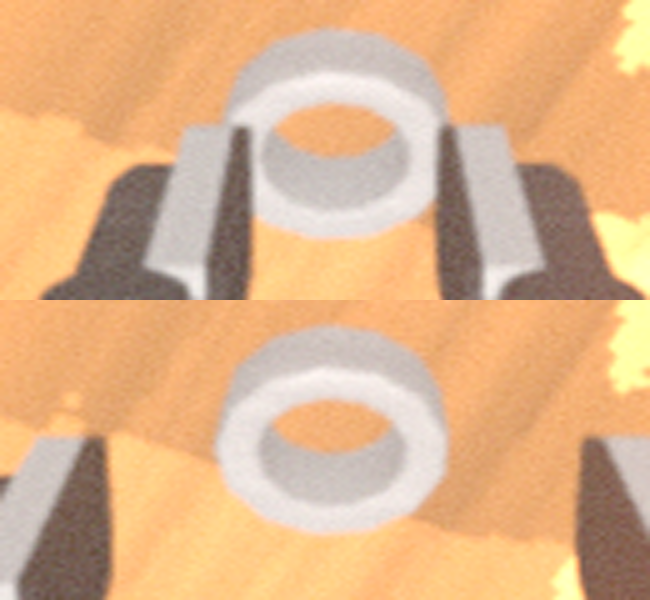

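The fingers closed above the ring (width equals the command, and the pads occlude the ring's top), so the real tips stand some 20–27 mm above the reported TCP. I'll reopen and lower in guarded steps.

Emit:
apply_moves(
  commands=[
    {"travel": [0, 0, 0], "twist": [0, 0, 0], "claw": 0.05},
    {"travel": [0, 0, 0], "twist": [0, 0, 0], "claw": 0.05},
    {"travel": [0, 0, 0], "twist": [0, 0, 0], "claw": 0.05},
    {"travel": [0, 0, 0.002], "twist": [0, 0, 0], "claw": 0.05},
    {"travel": [0, 0, 0.004], "twist": [0, 0, 0], "claw": 0.05},
    {"travel": [0, 0, 0.004], "twist": [0, 0, 0], "claw": 0.05},
  ],
)

```text
clock: 3.6
position: [0.528, 0.2467, -0.0002]
tool_rot: [-3.141, 0.0, 2.008]
force: [-0.4, -0.1, -0.1]
grip_width: 0.0502
```

Emit:
apply_moves(
  commands=[
    {"travel": [0, 0, 0.002], "twist": [0, 0, 0], "claw": 0.05},
    {"travel": [0, 0, 0.004], "twist": [0, 0, 0], "claw": 0.05},
    {"travel": [0, 0, 0.004], "twist": [0, 0, 0], "claw": 0.05},
  ],
)

```text
clock: 3.9
position: [0.5281, 0.2466, -0.0042]
tool_rot: [-3.141, 0.0, 2.008]
force: [0.7, -0.4, -1.6]
grip_width: 0.0501
```

```bash
python3 -c "
from h import *
go([.528,.245,.0],115)
snap('wrist','w4');snap('scene','s4')
a=cv2.imread('pics/w4.png')[190:280,180:340];b=cv2.imread('pics/s4.png')[180:240,320:400]
cv2.imwrite('pics/w4c.png',np.hstack([cv2.resize(a,(480,270)),cv2.resize(b,(320,270))]))"
```

```text
now 3.9 [ 0.5281  0.2466 -0.0042] [-179.98    0.    115.02] F [ 0.7 -0.4 -1.6] w 0.0501 q [-0.64  0.76  0.15  1.85 -0.19  0.54  0.07]
travel mm [-1.5 -0.8 -4.2] twist [-0.02  0.    0.02]
```

View pics/w4c.png

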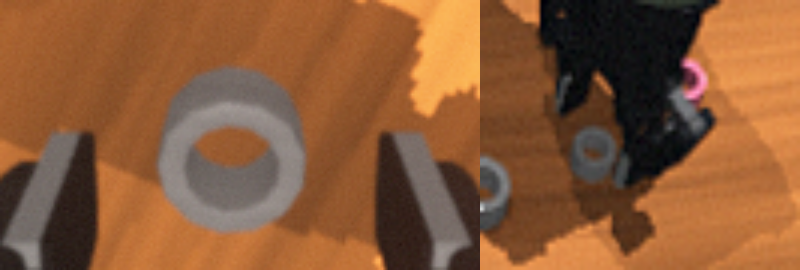

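Emit:
apply_moves(
  commands=[
    {"travel": [0, 0, 0.002], "twist": [0, 0, 0], "claw": 0.05},
    {"travel": [0, 0, 0.004], "twist": [0, 0, 0], "claw": 0.05},
    {"travel": [0, 0, 0.006], "twist": [0, 0, 0], "claw": 0.05},
    {"travel": [0, 0, 0.008], "twist": [0, 0, 0], "claw": 0.05},
    {"travel": [0, 0, 0.008], "twist": [0, 0, 0], "claw": 0.05},
  ],
)

```text
clock: 4.5
position: [0.5281, 0.2466, -0.0122]
tool_rot: [-3.141, 0.0, 2.008]
force: [-0.2, 0.7, 0.6]
grip_width: 0.0502
```

Emit:
apply_moves(
  commands=[
    {"travel": [0, 0, 0.001], "twist": [0, 0, 0], "claw": 0.05},
    {"travel": [0, 0, 0.002], "twist": [0, 0, 0], "claw": 0.05},
    {"travel": [0, 0, 0.003], "twist": [0, 0, 0], "claw": 0.05},
    {"travel": [0, 0, 0.003], "twist": [0, 0, 0], "claw": 0.05},
  ],
)

```text
clock: 4.9
position: [0.5282, 0.2467, -0.015]
tool_rot: [-3.141, 0.0, 2.007]
force: [0.4, 0.1, 0.4]
grip_width: 0.0498
```

```bash
python3 -c "
from h import *
go([.528,.245,.0],115)
snap('wrist','w5');snap('scene','s5')
a=cv2.imread('pics/w5.png')[190:280,180:340];b=cv2.imread('pics/s5.png')[180:240,320:400]
cv2.imwrite('pics/w5c.png',np.hstack([cv2.resize(a,(480,270)),cv2.resize(b,(320,270))]))"
```

```text
now 4.9 [ 0.5282  0.2467 -0.015 ] [-179.99    0.    115.02] F [0.4 0.1 0.4] w 0.0498 q [-0.64  0.78  0.14  1.85 -0.2   0.52  0.07]
travel mm [ -1.4  -0.9 -15. ] twist [-0.01  0.    0.02]
```

View pics/w5c.png

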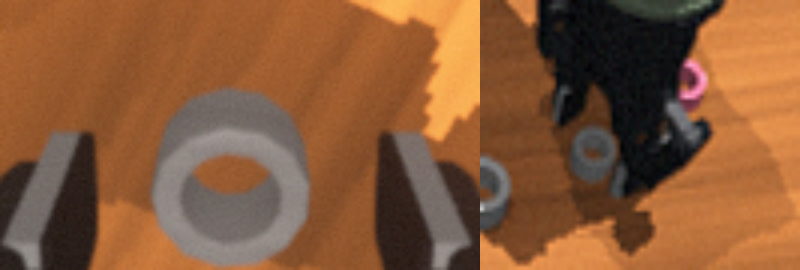

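Emit:
apply_moves(
  commands=[
    {"travel": [0, 0, 0.001], "twist": [0, 0, 0], "claw": 0.05},
    {"travel": [0, 0, 0.002], "twist": [0, 0, 0], "claw": 0.05},
    {"travel": [0, 0, 0.003], "twist": [0, 0, 0], "claw": 0.05},
    {"travel": [0, 0, 0.004], "twist": [0, 0, 0], "claw": 0.05},
    {"travel": [0, 0, 0.004], "twist": [0, 0, 0], "claw": 0.05},
  ],
)

```text
clock: 5.5
position: [0.5282, 0.2466, -0.019]
tool_rot: [-3.141, 0.0, 2.007]
force: [0.6, 0.5, 0.7]
grip_width: 0.0501
```

Emit:
apply_moves(
  commands=[
    {"travel": [0, 0, 0.001], "twist": [0, 0, 0], "claw": 0.05},
    {"travel": [0, 0, 0.002], "twist": [0, 0, 0], "claw": 0.05},
    {"travel": [0, 0, 0.003], "twist": [0, 0, 0], "claw": 0.05},
    {"travel": [0, 0, 0.003], "twist": [0, 0, 0], "claw": 0.05},
  ],
)

```text
clock: 5.9
position: [0.5281, 0.2467, -0.022]
tool_rot: [-3.141, 0.0, 2.008]
force: [0.8, -0.3, 0.7]
grip_width: 0.0503
```

```bash
python3 -c "
from h import *
go([.528,.245,.0],115)
snap('wrist','w6');snap('scene','s6')
a=cv2.imread('pics/w6.png')[190:280,180:340];b=cv2.imread('pics/s6.png')[180:240,320:400]
cv2.imwrite('pics/w6c.png',np.hstack([cv2.resize(a,(480,270)),cv2.resize(b,(320,270))]))"
```

```text
now 5.9 [ 0.5281  0.2467 -0.022 ] [-179.98    0.    115.02] F [ 0.8 -0.3  0.7] w 0.0503 q [-0.63  0.79  0.14  1.85 -0.2   0.51  0.07]
travel mm [ -1.5  -0.8 -22. ] twist [-0.02  0.    0.02]
```

View pics/w6c.png

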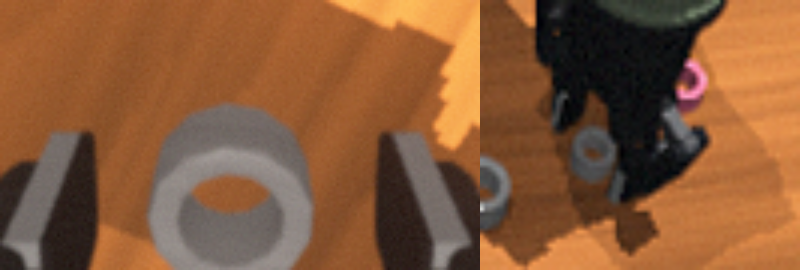

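Emit:
apply_moves(
  commands=[
    {"travel": [0, 0, 0.002], "twist": [0, 0, 0], "claw": 0.05},
    {"travel": [0, 0, 0.004], "twist": [0, 0, 0], "claw": 0.05},
    {"travel": [0, 0, 0.006], "twist": [0, 0, 0], "claw": 0.05},
    {"travel": [0, 0, 0.006], "twist": [0, 0, 0], "claw": 0.05},
  ],
)

```text
clock: 6.4
position: [0.5284, 0.2468, -0.0263]
tool_rot: [3.141, -0.0, 2.007]
force: [-10.4, -4.8, 40.4]
grip_width: 0.0506
```

Emit:
apply_moves(
  commands=[
    {"travel": [0, 0, 0], "twist": [0, 0, 0], "claw": 0.038},
    {"travel": [0, 0, 0], "twist": [0, 0, 0], "claw": 0.032},
    {"travel": [0, 0, 0], "twist": [0, 0, 0], "claw": 0.022},
    {"travel": [0, 0, 0], "twist": [0, 0, 0], "claw": 0.022},
    {"travel": [0, 0, 0], "twist": [0, 0, 0], "claw": 0.022},
    {"travel": [0, 0, 0], "twist": [0, 0, 0], "claw": 0.022},
  ],
  force=30,
)

```text
clock: 7.0
position: [0.5295, 0.2473, -0.025]
tool_rot: [3.139, -0.001, 2.007]
force: [-11.7, -4.5, 60.4]
grip_width: 0.0417
```

```bash
python3 -c "
from h import *
go([.528,.245,.0],115)
snap('wrist','w7');snap('scene','s7')
a=cv2.imread('pics/w7.png')[190:280,180:340];b=cv2.imread('pics/s7.png')[180:240,320:400]
cv2.imwrite('pics/w7c.png',np.hstack([cv2.resize(a,(480,270)),cv2.resize(b,(320,270))]))"
```

```text
now 7.0 [ 0.5295  0.2473 -0.025 ] [ 1.7984e+02 -4.0000e-02  1.1500e+02] F [-11.7  -4.5  60.4] w 0.0417 q [-0.63  0.8   0.13  1.85 -0.2   0.5   0.08]
travel mm [ -1.4  -2.3 -25. ] twist [ 0.16 -0.04  0.  ]
```

View pics/w7c.png

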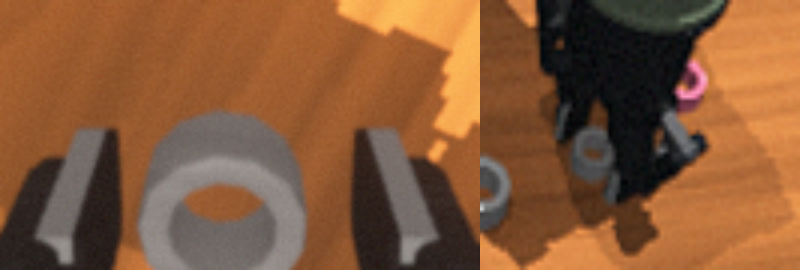

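The tips pressed on the counter: contact comes at reported z ≈ -0.025, so tip offset ≈ 25 mm. Backing off at once.

Emit:
apply_moves(
  commands=[
    {"travel": [0, 0, -0.01], "twist": [0, 0, 0], "claw": 0.045},
    {"travel": [0, 0, -0.01], "twist": [0, 0, 0], "claw": 0.045},
    {"travel": [0, 0, -0.01], "twist": [0, 0, 0], "claw": 0.045},
  ],
)

```text
clock: 7.4
position: [0.5282, 0.2468, -0.018]
tool_rot: [3.141, -0.0, 2.008]
force: [0.1, -1.0, 0.1]
grip_width: 0.0451
```

```bash
python3 -c "
from h import *
go([.528,.245,.0],115)
snap('wrist','w8')
a=cv2.imread('pics/w8.png')[190:280,180:340]
cv2.imwrite('pics/w8c.png',cv2.resize(a,(640,360)))"
```

```text
now 7.4 [ 0.5282  0.2468 -0.018 ] [179.99  -0.   115.03] F [ 0.1 -1.   0.1] w 0.0451 q [-0.63  0.79  0.14  1.85 -0.2   0.52  0.07]
travel mm [ -1.5  -1.  -18. ] twist [ 0.01 -0.    0.03]
```

View pics/w8c.png

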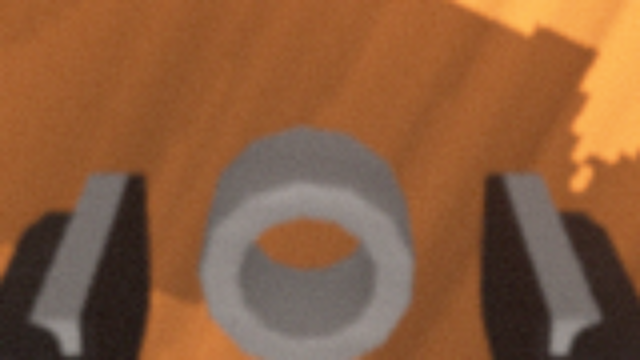

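Emit:
apply_moves(
  commands=[
    {"travel": [0, 0, 0], "twist": [0, 0, 0], "claw": 0.035},
    {"travel": [0, 0, 0], "twist": [0, 0, 0], "claw": 0.035},
    {"travel": [0, 0, 0], "twist": [0, 0, 0], "claw": 0.022},
    {"travel": [0, 0, 0], "twist": [0, 0, 0], "claw": 0.022},
    {"travel": [0, 0, 0], "twist": [0, 0, 0], "claw": 0.022},
  ],
  force=30,
)

```text
clock: 7.95
position: [0.5282, 0.2467, -0.0179]
tool_rot: [-3.141, 0.0, 2.008]
force: [-0.2, 0.1, -0.9]
grip_width: 0.0263
```

```bash
python3 -c "
from h import *
go([.528,.245,.0],115)
snap('wrist','w9')
a=cv2.imread('pics/w9.png')[190:280,180:340]
cv2.imwrite('pics/w9c.png',cv2.resize(a,(640,360)))"
```

```text
now 7.95 [ 0.5282  0.2467 -0.0179] [-179.99    0.    115.02] F [-0.2  0.1 -0.9] w 0.0263 q [-0.63  0.79  0.14  1.85 -0.2   0.52  0.07]
travel mm [ -1.4  -0.9 -17.9] twist [-0.01  0.    0.02]
```

View pics/w9c.png

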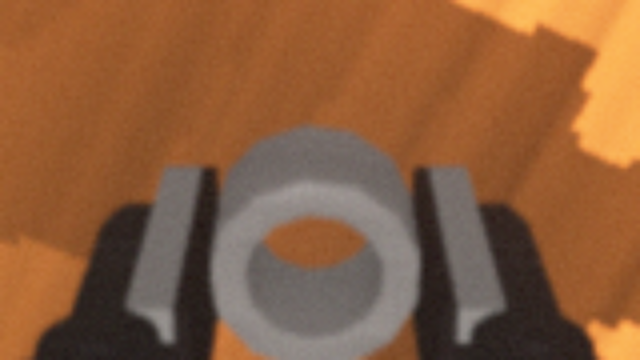

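Emit:
apply_moves(
  commands=[
    {"travel": [0, 0, 0], "twist": [0, 0, 0], "claw": 0.022},
    {"travel": [0, 0, 0], "twist": [0, 0, 0], "claw": 0.022},
    {"travel": [0, 0, -0.01], "twist": [0, 0, 0], "claw": 0.022},
    {"travel": [0, 0, -0.03], "twist": [0, 0, 0], "claw": 0.022},
    {"travel": [0, 0, -0.05], "twist": [0, 0, 0], "claw": 0.022},
    {"travel": [0, 0, -0.05], "twist": [0, 0, 0], "claw": 0.022},
  ],
)

```text
clock: 8.6
position: [0.5297, 0.2473, 0.0351]
tool_rot: [3.138, -0.0, 2.007]
force: [0.4, 0.6, 0.1]
grip_width: 0.0262
```

```bash
python3 -c "
from h import *
go([.528,.245,.0],115)
snap('wrist','w10')
a=cv2.imread('pics/w10.png')[190:280,180:340]
cv2.imwrite('pics/w10c.png',cv2.resize(a,(640,360)))"
```

```text
now 8.6 [0.5297 0.2473 0.0351] [ 1.7978e+02 -1.0000e-02  1.1501e+02] F [0.4 0.6 0.1] w 0.0262 q [-0.65  0.7   0.16  1.84 -0.18  0.61  0.06]
travel mm [-1.4 -2.6 35.1] twist [ 0.22 -0.01  0.01]
```

View pics/w10c.png

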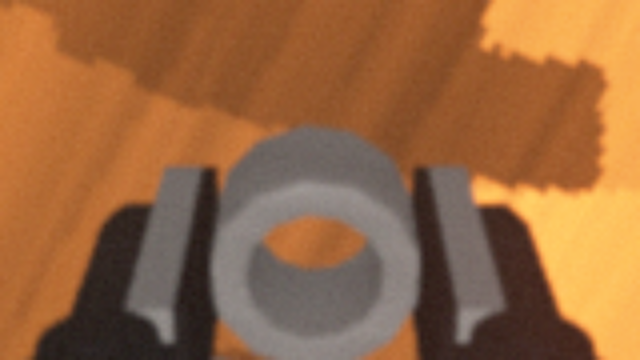

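```bash
python3 -c "
from h import *
go([.534,-.109,.24],-27)
s,f=load('w10');C=np.array(f['tool_from_camera'])
def tool_at(f,u,v,z):
  C=np.array(f['tool_from_camera']);d=C[:3,:3]@np.array([(u-f['cx'])/f['fx'],-(v-f['cy'])/f['fy'],-1.]);o=C[:3,3];return o+d*(z-o[2])/d[2]
print(tool_at(f,258.75,257,-.036))
"

```

```text
now 8.65 [0.529  0.2472 0.0338] [ 1.7986e+02 -1.0000e-02  1.1502e+02] F [ 0.4 -0.7 -0.5] w 0.0261 q [-0.65  0.7   0.16  1.84 -0.18  0.61  0.06]
travel mm [-324.8 -145.6 -206.7] twist [ 4.0000e-02 -1.8000e-01  1.4202e+02]
[ 4.08943538e-05  1.75725434e-03 -3.60000000e-02]
```

Emit:
apply_moves(
  commands=[
    {"travel": [0, 0, -0.05], "twist": [0, 0, 8], "claw": 0.022},
    {"travel": [0, 0, -0.1], "twist": [0, 0, 16], "claw": 0.022},
    {"travel": [0, 0, -0.15], "twist": [0, 0, 24], "claw": 0.022},
    {"travel": [-0.03, -0.015, -0.2], "twist": [0, 0, 32], "claw": 0.022},
    {"travel": [-0.325, -0.146, -0.207], "twist": [0, 0, 142], "claw": 0.022},
    {"travel": [-0.325, -0.146, -0.207], "twist": [0, 0, 142], "claw": 0.022},
    {"travel": [-0.325, -0.146, -0.207], "twist": [0, 0, 142], "claw": 0.022},
    {"travel": [-0.325, -0.146, -0.207], "twist": [0, 0, 142], "claw": 0.022},
    {"travel": [-0.325, -0.146, -0.207], "twist": [0, 0, 142], "claw": 0.022},
    {"travel": [-0.325, -0.146, -0.207], "twist": [0, 0, 142], "claw": 0.022},
  ],
)

```text
clock: 9.65
position: [0.5324, -0.0825, 0.2378]
tool_rot: [-3.141, 0.0, 0.543]
force: [1.4, 0.5, -0.5]
grip_width: 0.0263
```

```bash
python3 -c "
from h import *
go([.534,-.109,.24],-27)
"

```

```text
now 9.65 [ 0.5324 -0.0825  0.2378] [-179.98    0.     31.12] F [ 1.4  0.5 -0.5] w 0.0263 q [-0.47  0.43  0.71  1.82 -0.33  1.01 -0.66]
travel mm [-12.3  23.5  -2.2] twist [-1.000e-02  1.000e-02  5.812e+01]
```

Emit:
apply_moves(
  commands=[
    {"travel": [-0.012, 0.0235, -0.002], "twist": [0, 0, 58], "claw": 0.022},
    {"travel": [-0.012, 0.0235, -0.002], "twist": [0, 0, 58], "claw": 0.022},
    {"travel": [-0.012, 0.0235, -0.002], "twist": [0, 0, 58], "claw": 0.022},
    {"travel": [-0.012, 0.0235, -0.002], "twist": [0, 0, 58], "claw": 0.022},
    {"travel": [-0.012, 0.0235, -0.002], "twist": [0, 0, 58], "claw": 0.022},
    {"travel": [-0.012, 0.0235, -0.002], "twist": [0, 0, 58], "claw": 0.022},
    {"travel": [-0.012, 0.0235, -0.002], "twist": [0, 0, 58], "claw": 0.022},
    {"travel": [-0.012, 0.0235, -0.002], "twist": [0, 0, 58], "claw": 0.022},
    {"travel": [-0.012, 0.0235, -0.002], "twist": [0, 0, 58], "claw": 0.022},
  ],
)

```text
clock: 10.55
position: [0.5348, -0.107, 0.2395]
tool_rot: [3.141, 0.0, -0.46]
force: [-1.7, -0.1, 0.0]
grip_width: 0.0265
```

```bash
python3 -c "
from h import *
go([.534,-.109,.24],-27)
snap('wrist','w11');snap('scene','s11')
"

```

```text
now 10.55 [ 0.5348 -0.107   0.2395] [ 1.7997e+02  3.0000e-02 -2.6330e+01] F [-1.7 -0.1  0. ] w 0.0265 q [-0.58  0.54  0.98  1.81 -0.5   1.07 -1.44]
travel mm [ 0.2  2.2 -0.5] twist [0.03 0.03 0.67]
```

View pics/w11.png

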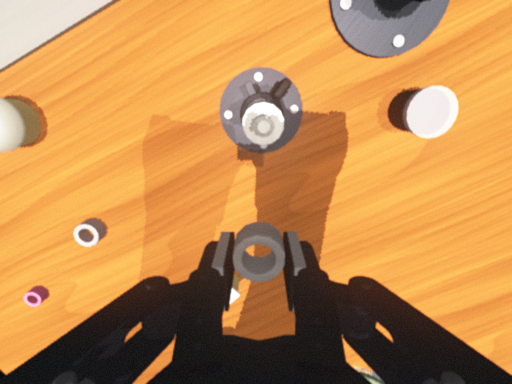

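View pics/s11.png

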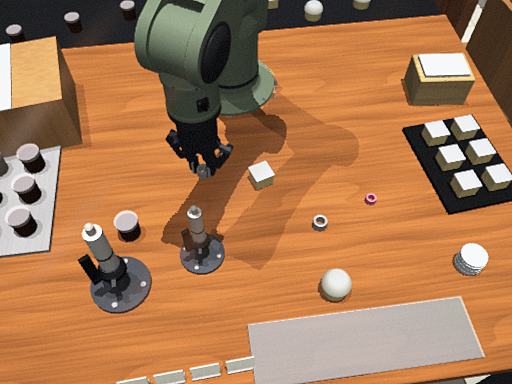

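```bash
python3 -c "
from h import *
a=cv2.imread('pics/w11.png')[60:160,210:310]
cv2.imwrite('pics/w11c.png',cv2.resize(a,(600,600),interpolation=cv2.INTER_CUBIC))"
```

```text
(no output)
```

View pics/w11c.png

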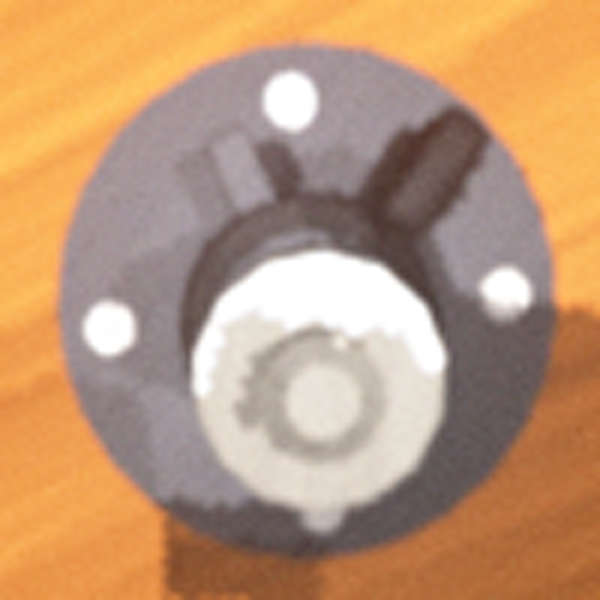

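```bash
python3 -c "
from h import *
pin=p2w('w11',264,126.8,.216);sh=p2w('w11',263.3,123.8,.196)
foot=p2w('w11',210+307/6,60+298/6,.012)
print(pin,sh,foot)
for c in [(436,170),(403,210),(470,128)]:
  p=p2w('w11',210+c[0]/6,60+c[1]/6,.148);d=p-sh;print(p,np.degrees(np.arctan2(d[1],d[0])),np.hypot(d[0],d[1]))
p=p2w('w11',210+240/6,60+165/6,.085);d=p-sh;print('lug',np.degrees(np.arctan2(d[1],d[0])),np.hypot(d[0],d[1]))
s,f=load('w11')
def tool_at(f,u,v,z):
  C=np.array(f['tool_from_camera']);d=C[:3,:3]@np.array([(u-f['cx'])/f['fx'],-(v-f['cy'])/f['fy'],-1.]);o=C[:3,3];return o+d*(z-o[2])/d[2]
zp=s['position'][2]
print('pin tool',tool_at(f,264,126.8,zp-.216),'sh',tool_at(f,263.3,123.8,zp-.196))
a=f['frame'][215:290,225:295];cv2.imwrite('pics/w11r.png',cv2.resize(a,(560,600),interpolation=cv2.INTER_CUBIC))
"
```

```text
[ 0.58842123 -0.1364837   0.216     ] [ 0.58864165 -0.13646012  0.196     ] [ 0.59076544 -0.13777756  0.012     ]
[ 0.60349948 -0.16264835  0.148     ] -60.43170004163541 0.030109443926362937
[ 0.60075253 -0.15626786  0.148     ] -58.557506468987754 0.023216803246813245
[ 0.60638529 -0.16917791  0.148     ] -61.52797348317242 0.037219492127002485
lug -2.615227580493301 0.03009372255385755
pin tool [0.06119357 0.00264205 0.02349893] sh [0.06139019 0.00251151 0.04349893]
```

View pics/w11r.png

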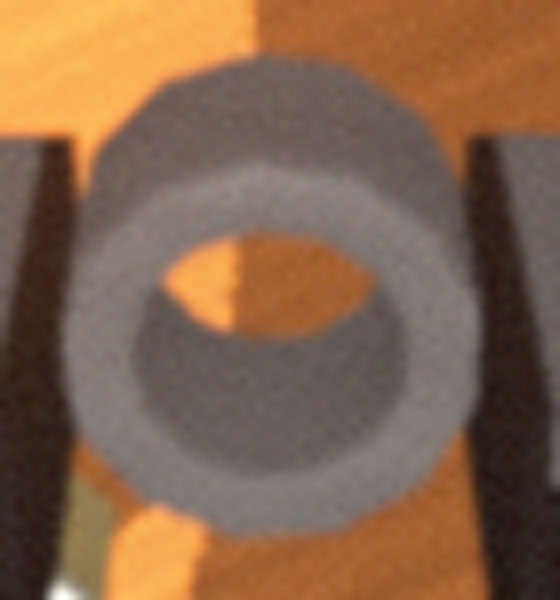

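Emit:
apply_moves(
  commands=[
    {"travel": [0.03, 0.0008, 0], "twist": [0, 0, 0], "claw": 0.022},
    {"travel": [0.062, 0.0008, 0], "twist": [0, 0, 0], "claw": 0.022},
    {"travel": [0.062, 0.0008, 0.01], "twist": [0, 0, 0], "claw": 0.022},
    {"travel": [0.062, 0.0008, 0.025], "twist": [0, 0, 0], "claw": 0.022},
    {"travel": [0.062, 0.0008, 0.035], "twist": [0, 0, 0], "claw": 0.022},
    {"travel": [0.062, 0.0008, 0.035], "twist": [0, 0, 0], "claw": 0.022},
    {"travel": [0.062, 0.0008, 0.035], "twist": [0, 0, 0], "claw": 0.022},
  ],
)

```text
clock: 11.35
position: [0.5898, -0.1352, 0.2049]
tool_rot: [-3.142, 0.0, -0.463]
force: [-0.1, -0.7, 0.2]
grip_width: 0.0265
```

```bash
python3 -c "
from h import *
go([.5888,-.1365,.198],-27)
s,f=snap('wrist','w12')
a=f['frame'][200:300,200:320];cv2.imwrite('pics/w12r.png',cv2.resize(a,(720,600),interpolation=cv2.INTER_CUBIC))
"
```

```text
now 11.35 [ 0.5898 -0.1352  0.2049] [-1.7999e+02  1.0000e-02 -2.6520e+01] F [-0.1 -0.7  0.2] w 0.0265 q [-0.44  0.66  0.9   1.69 -0.58  1.08 -1.39]
travel mm [-0.3  1.6  6.9] twist [-0.01  0.01  0.48]
```

View pics/w12r.png

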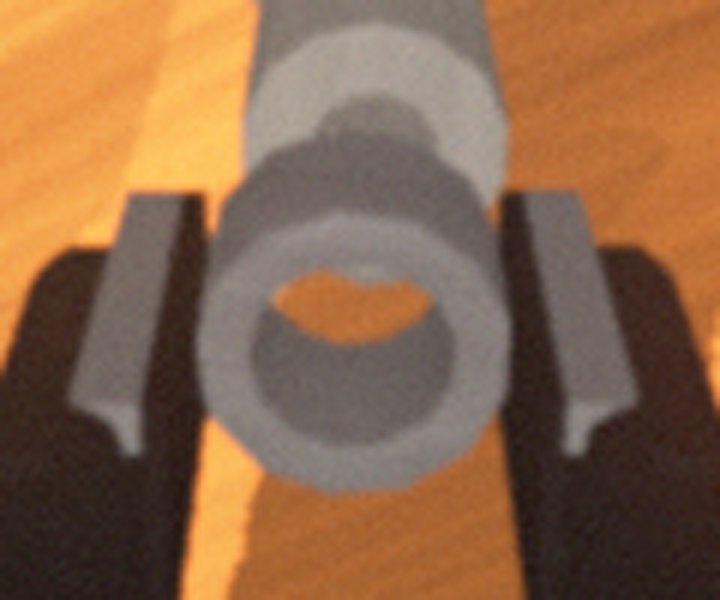

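```bash
cat >> h.py <<'E'
def tool_at(f,u,v,z):
  C=np.array(f['tool_from_camera']);d=C[:3,:3]@np.array([(u-f['cx'])/f['fx'],-(v-f['cy'])/f['fy'],-1.]);o=C[:3,3];return o+d*(z-o[2])/d[2]
E
python3 -c "
from h import *
s,f=load('w12');print(f['cx'],f['cy'],np.array(f['tool_from_camera']).round(4))
print('ring',tool_at(f,200+355/6,200+352/6,-.036))
z=s['position'][2]
print('sh',tool_at(f,200+376/6,200+142/6,z-.196), 'pin base?')
C=np.linalg.inv(f['tool_from_camera'])
def pt(p):
  q=C[:3,:3]@np.array(p)+C[:3,3];return np.array([(f['cx']+f['fx']*q[0]/-q[2]-200)*6,(f['cy']-f['fy']*q[1]/-q[2]-200)*6]).round()
for zz in(.196,.216):
  for x in (-.015,-.007,0,.007,.015): print(zz,x,pt([x,0.001,z-zz]))
"
```

```text
258.3514091556521 190.07615124314114 [[-1.100e-03  9.530e-01  3.028e-01  7.900e-02]
 [ 1.000e+00  1.000e-03  6.000e-04 -9.000e-04]
 [ 3.000e-04  3.028e-01 -9.530e-01 -1.662e-01]
 [ 0.000e+00  0.000e+00  0.000e+00  1.000e+00]]
ring [ 0.0011238  -0.00061342 -0.036     ]
sh [0.00026722 0.00178594 0.00891346] pin base?
0.196 -0.015 [369. 267.]
0.196 -0.007 [369. 202.]
0.196 0 [369. 144.]
0.196 0.007 [369.  85.]
0.196 0.015 [369.  15.]
0.216 -0.015 [370. 363.]
0.216 -0.007 [371. 292.]
0.216 0 [371. 228.]
0.216 0.007 [371. 163.]
0.216 0.015 [371.  87.]
```

```bash
python3 -c "
from h import *
s,f=load('w12');z=s['position'][2]
g=lambda u,v,zz:(tool_at(f,200+u/6,200+v/6,zz)[:2]*1000).round(2)
print('ring top c',g(354.5,353,-.036))
print('ring bottom +x edge ->c',g(357,135,-.018)-[14,0])
print('bore bottom -x edge ->c',g(350,343,-.018)+[8.5,0])
print('ring top edges',g(354,213,-.036)-[14,0],g(354,493,-.036)+[14,0])
print('sh +x edge',g(376,25,z-.196)-[15,0])
print('pin top -x edge (r5..7)',g(372,283,z-.216)+[6,0])
print('pin base side',g(376,95,z-.196))
s,f=load('w11');z=s['position'][2]
print('w11 ring',(tool_at(f,258.9,258.5,-.036)*1000).round(2),'pin',(tool_at(f,264,126.8,z-.216)*1000).round(2),(tool_at(f,263.3,123.8,z-.196)*1000).round(2))
"
```

```text
ring top c [ 1.03 -0.66]
ring bottom +x edge ->c [-0.93 -0.38]
bore bottom -x edge ->c [-0.16 -1.05]
ring top edges [ 0.1  -0.69] [ 1.22 -0.7 ]
sh +x edge [-1.12  1.74]
pin top -x edge (r5..7) [0.   1.13]
pin base side [5.81 1.77]
w11 ring [  1.22  -0.74 -36.  ] pin [61.19  2.64 23.5 ] [61.39  2.51 43.5 ]
```

Emit:
apply_moves(
  commands=[
    {"travel": [0.0003, 0.0023, 0], "twist": [0, 0, 0], "claw": 0.022},
    {"travel": [0.0003, 0.0023, 0.003], "twist": [0, 0, 0], "claw": 0.022},
    {"travel": [0.0003, 0.0023, 0.003], "twist": [0, 0, 0], "claw": 0.022},
    {"travel": [0.0003, 0.0023, 0.003], "twist": [0, 0, 0], "claw": 0.022},
  ],
)

```text
clock: 11.8
position: [0.5893, -0.1377, 0.2018]
tool_rot: [-3.142, -0.0, -0.463]
force: [-0.3, 0.1, 0.3]
grip_width: 0.0263
```

```bash
python3 -c "
from h import *
go([.5888,-.1365,.198],-27)
s,f=snap('wrist','w13')
s2,f2=snap('scene','s13');s3,f3=snap('top','t13')
a=f['frame'][200:300,200:300];c=lambda im,x,y:cv2.resize(im[y:y+50,x:x+33],(198,300),interpolation=cv2.INTER_CUBIC)
cv2.imwrite('pics/w13r.png',np.hstack([cv2.resize(a,(600,600),interpolation=cv2.INTER_CUBIC),np.vstack([c(f2['frame'],180,185),c(f3['frame'],293,145)])]))
"
```

```text
now 11.8 [ 0.5893 -0.1377  0.2018] [-180.     -0.    -26.55] F [-0.3  0.1  0.3] w 0.0263 q [-0.43  0.67  0.9   1.69 -0.58  1.07 -1.38]
travel mm [-0.9 -0.8  3.8] twist [-0.   -0.    0.45]
```

View pics/w13r.png

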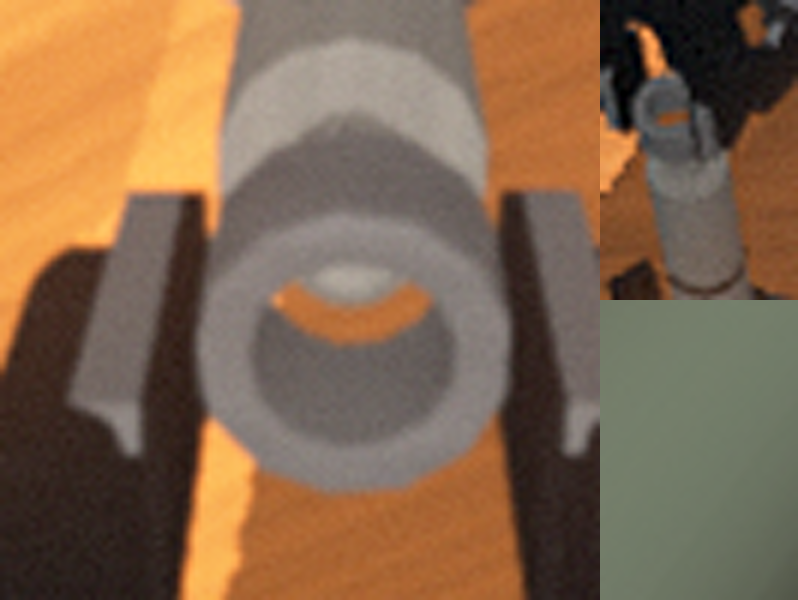

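Pin and bore are now centred on each other (both at u≈354 in the crop, with an even gap). Descending under guard.

Emit:
apply_moves(
  commands=[
    {"travel": [0, 0, 0.002], "twist": [0, 0, 0], "claw": 0.022},
    {"travel": [0, 0, 0.004], "twist": [0, 0, 0], "claw": 0.022},
    {"travel": [0, 0, 0.006], "twist": [0, 0, 0], "claw": 0.022},
    {"travel": [0, 0, 0.008], "twist": [0, 0, 0], "claw": 0.022},
    {"travel": [0, 0, 0.008], "twist": [0, 0, 0], "claw": 0.022},
  ],
)

```text
clock: 12.45
position: [0.5891, -0.1376, 0.1935]
tool_rot: [3.141, 0.0, -0.463]
force: [-0.3, -0.7, -0.4]
grip_width: 0.0266
```

```bash
python3 -c "
from h import *
go([.5888,-.1365,.178],-27)
s,f=snap('wrist','w14')
s2,f2=snap('scene','s14')
a=f['frame'][200:300,200:300];c=lambda im,x,y:cv2.resize(im[y:y+50,x:x+33],(198,300),interpolation=cv2.INTER_CUBIC)
cv2.imwrite('pics/w14r.png',np.hstack([cv2.resize(a,(300,300),interpolation=cv2.INTER_CUBIC),c(f2['frame'],180,185)]))
"
```

```text
now 12.45 [ 0.5891 -0.1376  0.1935] [ 1.7999e+02  3.0000e-02 -2.6550e+01] F [-0.3 -0.7 -0.4] w 0.0266 q [-0.43  0.68  0.89  1.7  -0.59  1.06 -1.38]
travel mm [-0.8 -0.8 15.5] twist [0.01 0.03 0.45]
```

View pics/w14r.png

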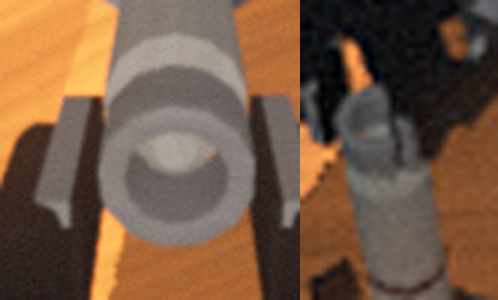

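Emit:
apply_moves(
  commands=[
    {"travel": [0, 0, 0.003], "twist": [0, 0, 0], "claw": 0.022},
    {"travel": [0, 0, 0.006], "twist": [0, 0, 0], "claw": 0.022},
    {"travel": [0, 0, 0.009], "twist": [0, 0, 0], "claw": 0.022},
    {"travel": [0, 0, 0.011], "twist": [0, 0, 0], "claw": 0.022},
    {"travel": [0, 0, 0.013], "twist": [0, 0, 0], "claw": 0.022},
    {"travel": [0, 0, 0.013], "twist": [0, 0, 0], "claw": 0.022},
  ],
)

```text
clock: 13.15
position: [0.5891, -0.1376, 0.1805]
tool_rot: [3.141, 0.0, -0.463]
force: [-0.7, 1.1, -1.2]
grip_width: 0.0263
```

Emit:
apply_moves(
  commands=[
    {"travel": [0, 0, 0.001], "twist": [0, 0, 0], "claw": 0.022},
    {"travel": [0, 0, 0.002], "twist": [0, 0, 0], "claw": 0.022},
    {"travel": [0, 0, 0.003], "twist": [0, 0, 0], "claw": 0.022},
    {"travel": [0, 0, 0.003], "twist": [0, 0, 0], "claw": 0.022},
  ],
)

```text
clock: 13.55
position: [0.5893, -0.1377, 0.1779]
tool_rot: [-3.142, -0.0, -0.463]
force: [-1.7, 0.1, 3.2]
grip_width: 0.0263
```

```bash
python3 -c "
from h import *
go([.5888,-.1365,.178],-27)
s,f=snap('wrist','w15')
s2,f2=snap('scene','s15')
a=f['frame'][200:300,200:300];c=lambda im,x,y:cv2.resize(im[y:y+50,x:x+33],(264,400),interpolation=cv2.INTER_CUBIC)
cv2.imwrite('pics/w15r.png',np.hstack([cv2.resize(a,(400,400),interpolation=cv2.INTER_CUBIC),c(f2['frame'],180,185)]))
"
```

```text
now 13.55 [ 0.5893 -0.1377  0.1779] [-1.800e+02 -1.000e-02 -2.655e+01] F [-1.7  0.1  3.2] w 0.0263 q [-0.42  0.69  0.87  1.72 -0.61  1.03 -1.36]
travel mm [-1.  -0.8 -0.1] twist [-0.   -0.01  0.45]
```

View pics/w15r.png

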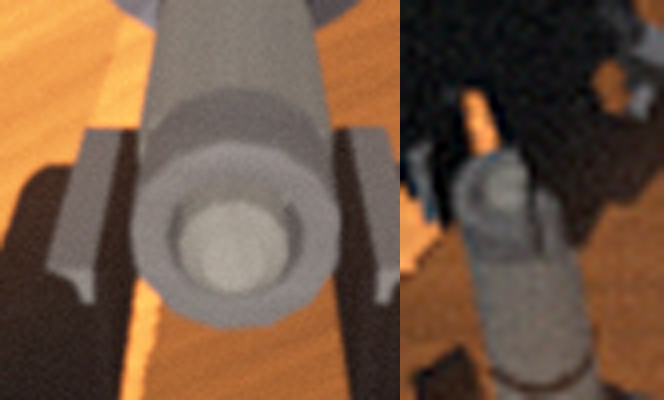

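Ring is seated: contact force is 3.2 N at the predicted height, and the pin top shows inside the bore. Releasing, then lowering open.

Emit:
apply_moves(
  commands=[
    {"travel": [0, 0, -0.0005], "twist": [0, 0, 0], "claw": 0.035},
    {"travel": [0, 0, -0.0005], "twist": [0, 0, 0], "claw": 0.045},
    {"travel": [0, 0, -0.0005], "twist": [0, 0, 0], "claw": 0.056},
    {"travel": [0, 0, -0.0005], "twist": [0, 0, 0], "claw": 0.056},
    {"travel": [0, 0, -0.0005], "twist": [0, 0, 0], "claw": 0.056},
  ],
)

```text
clock: 14.15
position: [0.5892, -0.1377, 0.1783]
tool_rot: [3.142, 0.0, -0.463]
force: [-1.1, -0.2, 0.3]
grip_width: 0.0561
```

```bash
python3 -c "
from h import *
go([.5888,-.1365,.144],-27)
s,f=snap('wrist','w16')
s2,f2=snap('scene','s16')
a=f['frame'][180:300,190:330];c=lambda im,x,y:cv2.resize(im[y:y+50,x:x+33],(264,400),interpolation=cv2.INTER_CUBIC)
cv2.imwrite('pics/w16r.png',np.hstack([cv2.resize(a,(467,400),interpolation=cv2.INTER_CUBIC),c(f2['frame'],180,185)]))
"
```

```text
now 14.15 [ 0.5892 -0.1377  0.1783] [180.     0.   -26.55] F [-1.1 -0.2  0.3] w 0.0561 q [-0.42  0.69  0.87  1.72 -0.61  1.03 -1.36]
travel mm [-0.9 -0.9 34.3] twist [0.   0.   0.45]
```

View pics/w16r.png

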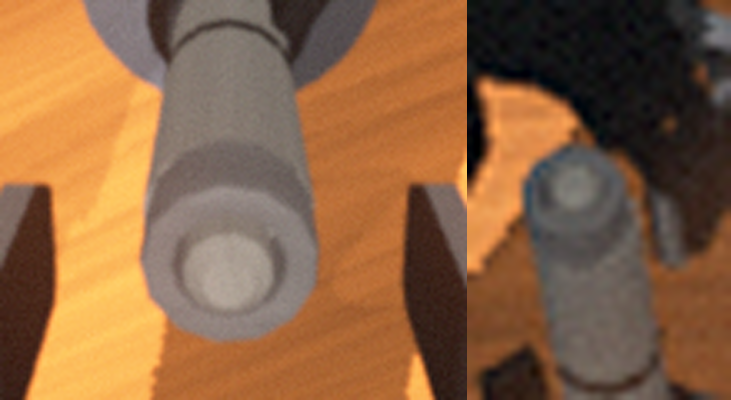

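Emit:
apply_moves(
  commands=[
    {"travel": [0, 0, 0.005], "twist": [0, 0, 3], "claw": 0.056},
    {"travel": [0, 0, 0.012], "twist": [0, 0, 6], "claw": 0.056},
    {"travel": [0, 0, 0.022], "twist": [0, 0, 6], "claw": 0.056},
    {"travel": [0, 0, 0.03], "twist": [0, 0, 6], "claw": 0.056},
    {"travel": [0, 0, 0.034], "twist": [0, 0, 6], "claw": 0.056},
    {"travel": [0, 0, 0.034], "twist": [0, 0, 6], "claw": 0.056},
  ],
)

```text
clock: 14.85
position: [0.589, -0.1377, 0.1438]
tool_rot: [3.141, 0.001, -0.567]
force: [1.0, 0.3, 0.4]
grip_width: 0.0559
```

```bash
python3 -c "
from h import *
go([.5888,-.1365,.144],-27)
s,f=snap('wrist','w17')
s2,f2=snap('scene','s17')
a=f['frame'][180:300,190:330];c=lambda im,x,y:cv2.resize(im[y:y+70,x:x+46],(263,400),interpolation=cv2.INTER_CUBIC)
cv2.imwrite('pics/w17r.png',np.hstack([cv2.resize(a,(467,400),interpolation=cv2.INTER_CUBIC),c(f2['frame'],175,185)]))
"
```

```text
now 14.85 [ 0.589  -0.1377  0.1438] [ 1.7998e+02  4.0000e-02 -3.2510e+01] F [1.  0.3 0.4] w 0.0559 q [-0.41  0.74  0.86  1.74 -0.67  0.98 -1.42]
travel mm [-0.8 -0.9 -0.2] twist [ 0.02  0.04 -5.51]
```

View pics/w17r.png

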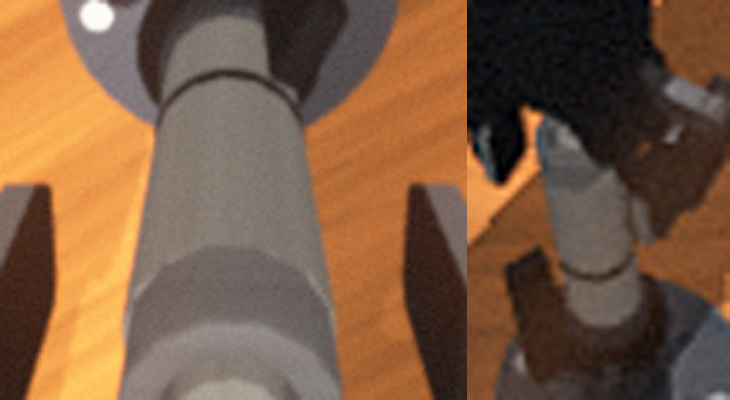

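Emit:
apply_moves(
  commands=[
    {"travel": [0, 0, 0], "twist": [0, 0, 0], "claw": 0.042},
    {"travel": [0, 0, 0], "twist": [0, 0, 0], "claw": 0.036},
    {"travel": [0, 0, 0], "twist": [0, 0, 0], "claw": 0.02},
    {"travel": [0, 0, 0], "twist": [0, 0, 0], "claw": 0.02},
    {"travel": [0, 0, 0], "twist": [0, 0, 0], "claw": 0.02},
    {"travel": [0, 0, 0], "twist": [0, 0, 0], "claw": 0.02},
  ],
  force=60,
)

```text
clock: 15.55
position: [0.5894, -0.1377, 0.1445]
tool_rot: [-3.141, -0.0, -0.568]
force: [0.3, 0.4, 4.6]
grip_width: 0.0284
```

```bash
python3 -c "
from h import *
go([.5888,-.1365,.144],-27)
s,f=snap('wrist','w18')
s2,f2=snap('scene','s18')
a=f['frame'][180:300,190:330];c=lambda im,x,y:cv2.resize(im[y:y+70,x:x+46],(263,400),interpolation=cv2.INTER_CUBIC)
cv2.imwrite('pics/w18r.png',np.hstack([cv2.resize(a,(467,400),interpolation=cv2.INTER_CUBIC),c(f2['frame'],175,185)]))
"
```

```text
now 15.55 [ 0.5894 -0.1377  0.1445] [-1.7999e+02 -2.0000e-02 -3.2550e+01] F [0.3 0.4 4.6] w 0.0284 q [-0.41  0.74  0.86  1.74 -0.67  0.98 -1.42]
travel mm [-1.2 -0.7  0.5] twist [-0.01 -0.02 -5.55]
```

View pics/w18r.png

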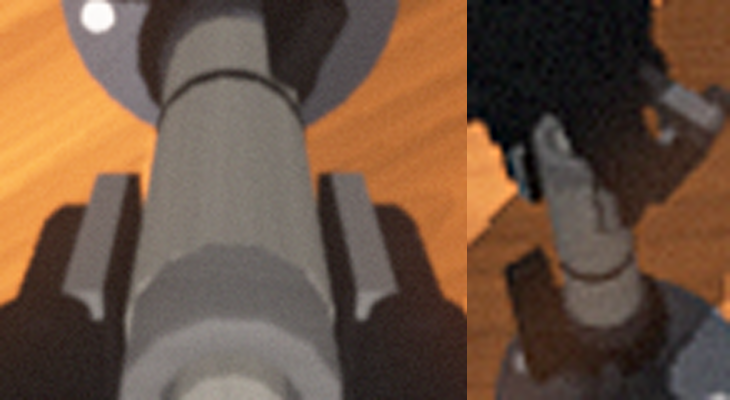

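```bash
python3 -c "
from h import *
for n in('w17','w18'):
  s,f=load(n);g=cv2.cvtColor(f['frame'],cv2.COLOR_BGR2GRAY).astype(float)
  p=g[190:230,254:262].mean(1);d=np.clip(p[0:]*-1+np.median(p),0,None);i=p[5:20].argmin()+5
  w=np.clip(130-p[i-4:i+5],0,None);print(n,s['position'][2].round(4),p[5:22].round(0),190+i)
for n in('s0' if 0 else 'scene0','s17','s18'):
  s,f=load(n);g=cv2.cvtColor(f['frame'],cv2.COLOR_BGR2GRAY).astype(float);print(n,g[226:240,197:201].mean(1).round(0))
"
```

```text
w17 0.1438 [124. 125. 124. 126. 122.  99.  58.  50.  85. 116. 125. 124. 124. 126.
 126. 124. 126.] 202
w18 0.1445 [125. 126. 125. 125. 123. 101.  60.  51.  86. 116. 125. 126. 125. 125.
 125. 126. 125.] 202
scene0 [103. 103. 102. 102. 104. 102.  87.  66.  92.  99. 102.  98.  98.  98.]
s17 [ 98.  99. 100. 101. 100. 101.  78.  57.  88. 103. 102. 100. 100.  99.]
s18 [ 98.  98. 100. 100. 102.  99.  84.  53.  89. 105.  99. 100. 101. 103.]
```

Emit:
apply_moves(
  commands=[
    {"travel": [0, 0, 0.004], "twist": [0, 0, 0], "claw": 0.02},
    {"travel": [0, 0, 0.009], "twist": [0, 0, 0], "claw": 0.02},
    {"travel": [0, 0, 0.014], "twist": [0, 0, 0], "claw": 0.02},
    {"travel": [0, 0, 0.02], "twist": [0, 0, 0], "claw": 0.02},
    {"travel": [0, 0, 0.02], "twist": [0, 0, 0], "claw": 0.02},
  ],
)

```text
clock: 16.15
position: [0.5891, -0.1377, 0.1235]
tool_rot: [3.141, 0.0, -0.568]
force: [1.8, -0.9, 4.4]
grip_width: 0.0288
```

```bash
python3 -c "
from h import *
go([.5888,-.1365,.1045],-27)
s,f=snap('wrist','w19')
s2,f2=snap('scene','s19')
a=f['frame'][180:300,190:330];c=lambda im,x,y:cv2.resize(im[y:y+70,x:x+46],(263,400),interpolation=cv2.INTER_CUBIC)
cv2.imwrite('pics/w19r.png',np.hstack([cv2.resize(a,(467,400),interpolation=cv2.INTER_CUBIC),c(f2['frame'],175,185)]))
"
```

```text
now 16.15 [ 0.5891 -0.1377  0.1235] [ 1.7997e+02  2.0000e-02 -3.2550e+01] F [ 1.8 -0.9  4.4] w 0.0288 q [-0.4   0.76  0.84  1.76 -0.69  0.94 -1.4 ]
travel mm [-0.9 -0.8 19. ] twist [ 0.03  0.02 -5.55]
```

View pics/w19r.png

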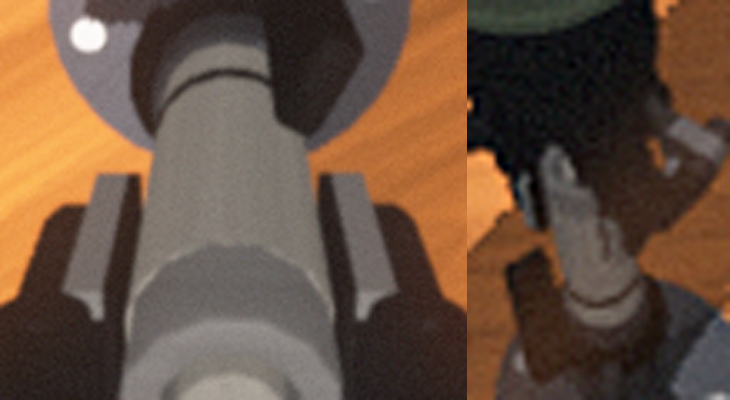

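Emit:
apply_moves(
  commands=[
    {"travel": [0, 0, 0.004], "twist": [0, 0, 0], "claw": 0.02},
    {"travel": [0, 0, 0.008], "twist": [0, 0, 0], "claw": 0.02},
    {"travel": [0, 0, 0.012], "twist": [0, 0, 0], "claw": 0.02},
    {"travel": [0, 0, 0.016], "twist": [0, 0, 0], "claw": 0.02},
    {"travel": [0, 0, 0.02], "twist": [0, 0, 0], "claw": 0.02},
    {"travel": [0, 0, 0.02], "twist": [0, 0, 0], "claw": 0.02},
  ],
)

```text
clock: 16.85
position: [0.5893, -0.1377, 0.1042]
tool_rot: [3.141, 0.0, -0.568]
force: [0.8, -0.7, 5.2]
grip_width: 0.0284
```

```bash
python3 -c "
from h import *
go([.5888,-.1365,.1045],-27)
s,f=snap('wrist','w20')
s2,f2=snap('scene','s20')
a=f['frame'][160:300,180:340];c=lambda im,x,y:cv2.resize(im[y:y+70,x:x+46],(263,400),interpolation=cv2.INTER_CUBIC)
cv2.imwrite('pics/w20r.png',np.hstack([cv2.resize(a,(457,400),interpolation=cv2.INTER_CUBIC),c(f2['frame'],175,185)]))
"
```

```text
now 16.85 [ 0.5893 -0.1377  0.1042] [179.99   0.   -32.55] F [ 0.8 -0.7  5.2] w 0.0284 q [-0.38  0.79  0.82  1.77 -0.71  0.91 -1.39]
travel mm [-1.1 -0.8 -0.3] twist [ 0.01  0.   -5.55]
```

View pics/w20r.png

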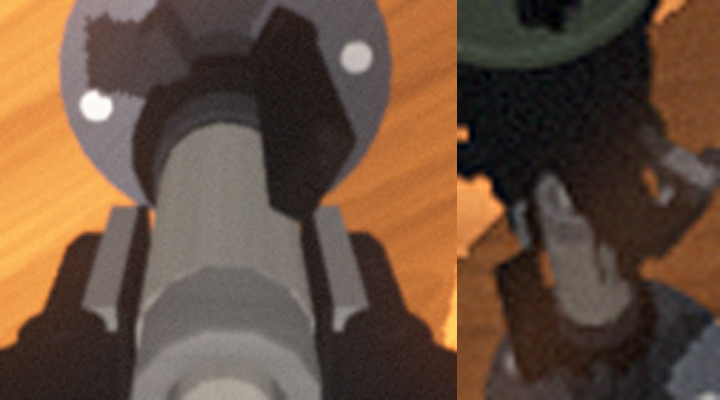

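```bash
python3 -c "
from h import *
a=cv2.imread('pics/w20.png')[175:245,210:310];a=np.clip(a.astype(float)**.6*13,0,255).astype(np.uint8)
cv2.imwrite('pics/w20z.png',cv2.resize(a,(800,560),interpolation=cv2.INTER_CUBIC))
g=cv2.cvtColor(cv2.imread('pics/w20.png'),cv2.COLOR_BGR2GRAY).astype(float);print(g[178:215,253:259].mean(1).round())
s,f=load('w20');z=s['position'][2]
C=np.linalg.inv(f['tool_from_camera'])
def row(x,zz):
  q=C[:3,:3]@np.array([x,0,z-zz])+C[:3,3];return (f['cy']-f['fy']*q[1]/-q[2]).round(1)
for zz in(.086,.088,.09,.092,.094):print(zz,'leg front',row(.015,zz),'rim outer',row(.0175,zz))
"
```

```text
[ 48.  41.  33.  34.  32.  34.  38.  35.  35.  35.  37.  36.  36.  37.
  45.  54.  51.  53.  54.  53.  56.  63.  63.  58.  62.  93. 120. 127.
 128. 127. 126. 128. 127. 127. 128. 127. 127.]
0.086 leg front 197.6 rim outer 194.1
0.088 leg front 198.6 rim outer 195.0
0.09 leg front 199.6 rim outer 196.0
0.092 leg front 200.6 rim outer 197.0
0.094 leg front 201.7 rim outer 198.0
```

View pics/w20z.png

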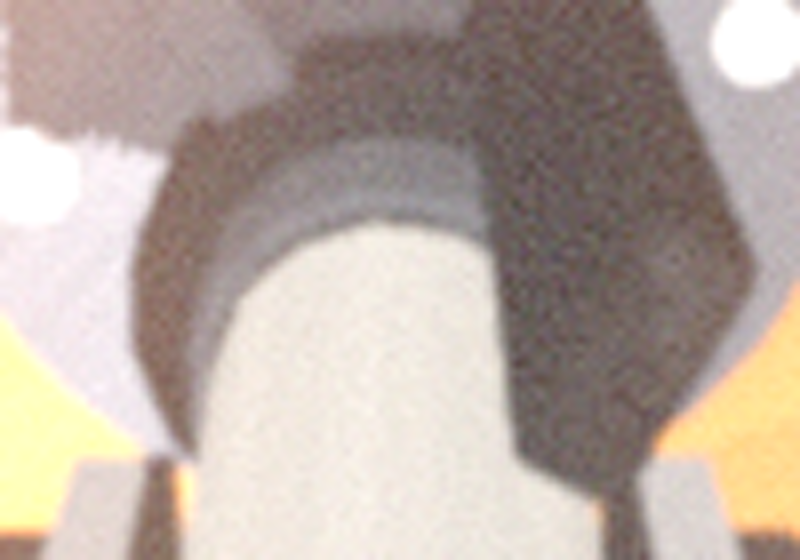

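Leg is at its mark: 40 mm pressed, a thin dark band line just above the rim at row ≈201–202. Now swinging round the axis.

Emit:
apply_moves(
  commands=[
    {"travel": [0, 0, 0], "twist": [0, 0, -4], "claw": 0.02},
    {"travel": [0, 0, 0], "twist": [0, 0, -8], "claw": 0.02},
    {"travel": [0, 0, 0], "twist": [0, 0, -12], "claw": 0.02},
    {"travel": [0, 0, 0], "twist": [0, 0, -16], "claw": 0.02},
    {"travel": [0, 0, 0], "twist": [0, 0, -20], "claw": 0.02},
    {"travel": [0, 0, 0], "twist": [0, 0, -24], "claw": 0.02},
    {"travel": [0, 0, 0], "twist": [0, 0, -28], "claw": 0.02},
    {"travel": [0, 0, 0], "twist": [0, 0, -28], "claw": 0.02},
  ],
)

```text
clock: 17.75
position: [0.5893, -0.1371, 0.1047]
tool_rot: [-3.14, -0.0, -0.076]
force: [-0.8, 3.3, 5.2]
grip_width: 0.0282
```

```bash
python3 -c "
from h import *
go([.5888,-.1365,.1045],-27);print(bot.observe()['moment'])
s,f=snap('wrist','w21')
a=f['frame'][150:300,170:350];cv2.imwrite('pics/w21r.png',cv2.resize(a,(720,600),interpolation=cv2.INTER_CUBIC))
"
```

```text
now 17.75 [ 0.5893 -0.1371  0.1047] [-1.7993e+02 -1.0000e-02 -4.3800e+00] F [-0.8  3.3  5.2] w 0.0282 q [-0.32  0.73  0.69  1.77 -0.6   0.86 -0.99]
travel mm [-0.6 -0.5  0.2] twist [-7.000e-02  1.000e-02  2.262e+01]
[ 0.61966956  0.00603964 -0.07671033]
```

View pics/w21r.png

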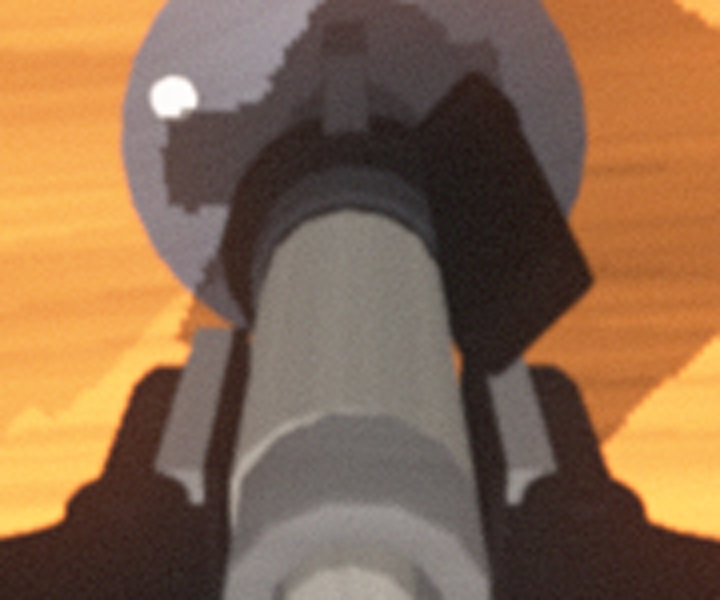

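Emit:
apply_moves(
  commands=[
    {"travel": [0, 0, 0], "twist": [0, 0, -4], "claw": 0.02},
    {"travel": [0, 0, 0], "twist": [0, 0, -8], "claw": 0.02},
    {"travel": [0, 0, 0], "twist": [0, 0, -12], "claw": 0.02},
    {"travel": [0, 0, 0], "twist": [0, 0, -16], "claw": 0.02},
    {"travel": [0, 0, 0], "twist": [0, 0, -20], "claw": 0.02},
    {"travel": [0, 0, 0], "twist": [0, 0, -20], "claw": 0.02},
  ],
)

```text
clock: 18.4
position: [0.5893, -0.1366, 0.1047]
tool_rot: [-3.14, -0.0, 0.273]
force: [-1.4, 5.6, 5.7]
grip_width: 0.0285
```

```bash
python3 -c "
from h import *
go([.5888,-.1365,.1045],-27);print(bot.observe()['moment'])
s,f=snap('wrist','w22')
a=f['frame'][150:300,170:350];cv2.imwrite('pics/w22r.png',cv2.resize(a,(720,600),interpolation=cv2.INTER_CUBIC))
"
```

```text
now 18.4 [ 0.5893 -0.1366  0.1047] [-1.799e+02 -3.000e-02  1.564e+01] F [-1.4  5.6  5.7] w 0.0285 q [-0.26  0.7   0.6   1.77 -0.52  0.84 -0.72]
travel mm [-0.5 -0.2  0.2] twist [-1.000e-01  1.000e-02  4.264e+01]
[ 1.22576962  0.21647487 -0.0994009 ]
```

View pics/w22r.png

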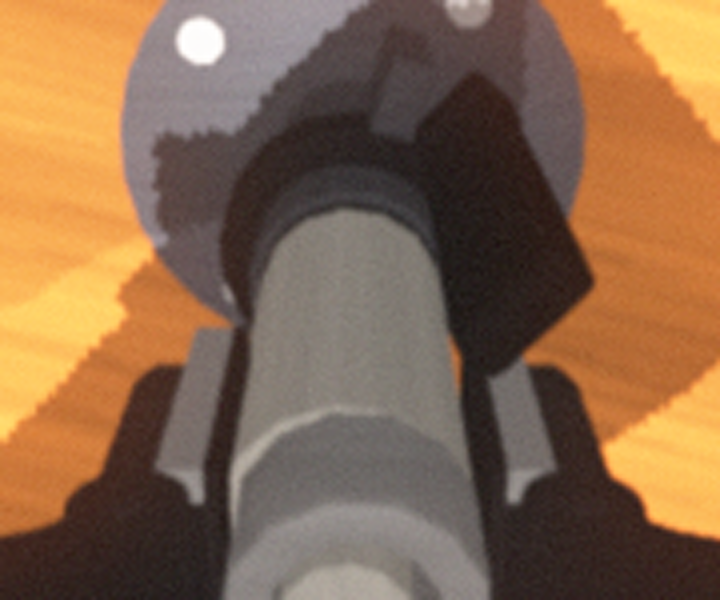

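Emit:
apply_moves(
  commands=[
    {"travel": [0, 0, 0], "twist": [0, 0, -3], "claw": 0.02},
    {"travel": [0, 0, 0], "twist": [0, 0, -6], "claw": 0.02},
    {"travel": [0, 0, 0], "twist": [0, 0, -8], "claw": 0.02},
    {"travel": [0, 0, 0], "twist": [0, 0, -8], "claw": 0.02},
  ],
)

```text
clock: 18.85
position: [0.589, -0.1368, 0.1046]
tool_rot: [-3.14, 0.0, 0.411]
force: [-2.9, 4.3, 6.6]
grip_width: 0.0283
```

```bash
python3 -c "
from h import *
go([.5888,-.1365,.1045],-27);print(bot.observe()['moment'])
s,f=snap('wrist','w23')
a=f['frame'][150:300,170:350];cv2.imwrite('pics/w23r.png',cv2.resize(a,(720,600),interpolation=cv2.INTER_CUBIC))
"
```

```text
now 18.85 [ 0.589  -0.1368  0.1046] [-179.91    0.     23.54] F [-2.9  4.3  6.6] w 0.0283 q [-0.24  0.69  0.56  1.76 -0.48  0.83 -0.61]
travel mm [-0.  -0.3  0.1] twist [-9.000e-02  4.000e-02  5.054e+01]
[ 1.17241732  0.64087809 -0.22249395]
```

View pics/w23r.png

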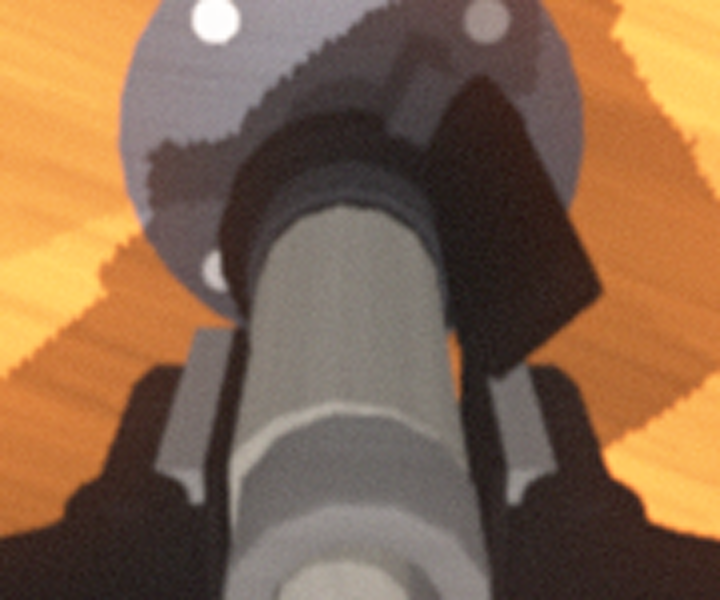

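Emit:
apply_moves(
  commands=[
    {"travel": [0, 0, 0], "twist": [0, 0, -1.5], "claw": 0.02},
    {"travel": [0, 0, 0], "twist": [0, 0, -3], "claw": 0.02},
    {"travel": [0, 0, 0], "twist": [0, 0, -3], "claw": 0.02},
    {"travel": [0, 0, 0], "twist": [0, 0, -3], "claw": 0.02},
  ],
)

```text
clock: 19.3
position: [0.5886, -0.1373, 0.1046]
tool_rot: [-3.14, 0.001, 0.461]
force: [-4.7, 2.0, 8.6]
grip_width: 0.0284
```

```bash
python3 -c "
from h import *
go([.5888,-.1365,.1045],-27);print(bot.observe()['moment'])
s,f=snap('wrist','w24')
a=f['frame'][150:300,170:350];cv2.imwrite('pics/w24r.png',cv2.resize(a,(720,600),interpolation=cv2.INTER_CUBIC))
"
```

```text
now 19.3 [ 0.5886 -0.1373  0.1046] [-1.7992e+02  3.0000e-02  2.6430e+01] F [-4.7  2.   8.6] w 0.0284 q [-0.23  0.69  0.55  1.76 -0.47  0.82 -0.57]
travel mm [ 0.5 -0.6  0.1] twist [-0.06  0.07 53.43]
[ 0.89607929  1.05299289 -0.39917638]
```

View pics/w24r.png

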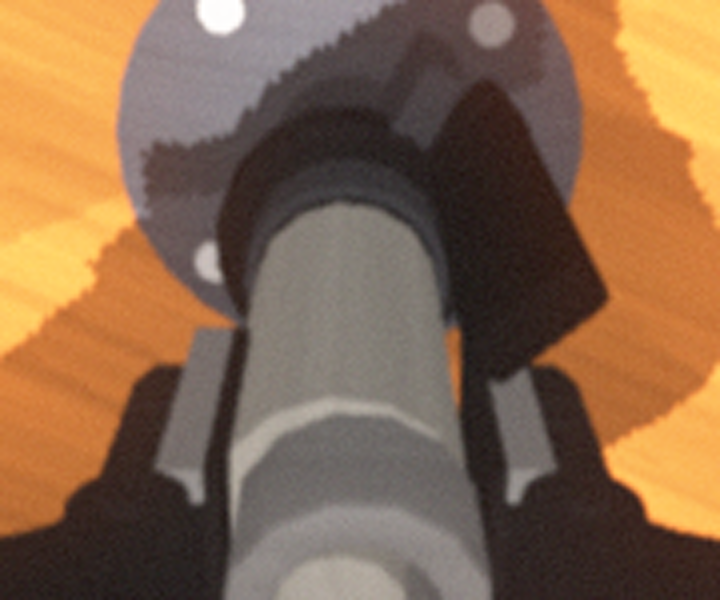

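Emit:
apply_moves(
  commands=[
    {"travel": [0, 0, 0], "twist": [0, 0, 1], "claw": 0.02},
    {"travel": [0, 0, 0], "twist": [0, 0, 1], "claw": 0.02},
    {"travel": [0, 0, 0], "twist": [0, 0, 1], "claw": 0.02},
  ],
)

```text
clock: 19.65
position: [0.5888, -0.1371, 0.1046]
tool_rot: [-3.14, 0.0, 0.444]
force: [-4.6, 3.8, 8.2]
grip_width: 0.0283
```

```bash
python3 -c "
from h import *
go([.5888,-.1365,.1045],-27);print(bot.observe()['moment'])
s,f=snap('wrist','w25');s2,f2=snap('scene','s25')
b=lambda a:np.clip(a.astype(float)**.6*13,0,255).astype(np.uint8)
a=b(f['frame'][180:320,215:305]);c=b(f2['frame'][170:280,165:240])
cv2.imwrite('pics/w25r.png',np.hstack([cv2.resize(a,(385,600),interpolation=cv2.INTER_CUBIC),cv2.resize(c,(409,600),interpolation=cv2.INTER_CUBIC)]))
for n in('w20','w21','w22','w25'):
  s,f=load(n);g=cv2.cvtColor(f['frame'],cv2.COLOR_BGR2GRAY).astype(float);print(n,g[190:210,254:260].mean(1).round())
"
```

```text
now 19.65 [ 0.5888 -0.1371  0.1046] [-1.7992e+02  2.0000e-02  2.5430e+01] F [-4.6  3.8  8.2] w 0.0283 q [-0.23  0.69  0.55  1.76 -0.47  0.83 -0.58]
travel mm [ 0.3 -0.5  0.1] twist [-0.07  0.06 52.43]
[ 0.94675047  0.93487744 -0.31146628]
w20 [ 34.  36.  45.  54.  52.  53.  54.  52.  57.  63.  63.  57.  62.  96.
 123. 128. 127. 127. 127. 128.]
w21 [ 38.  45.  51.  55.  55.  54.  55.  58.  64.  66.  62.  56.  77. 113.
 128. 132. 133. 130. 132. 130.]
w22 [ 38.  47.  54.  53.  53.  53.  56.  57.  64.  64.  56.  56.  90. 123.
 129. 130. 130. 130. 130. 130.]
w25 [ 48.  51.  53.  54.  54.  54.  60.  64.  63.  57.  62.  98. 126. 131.
 130. 130. 130. 130. 130. 129.]
```

View pics/w25r.png

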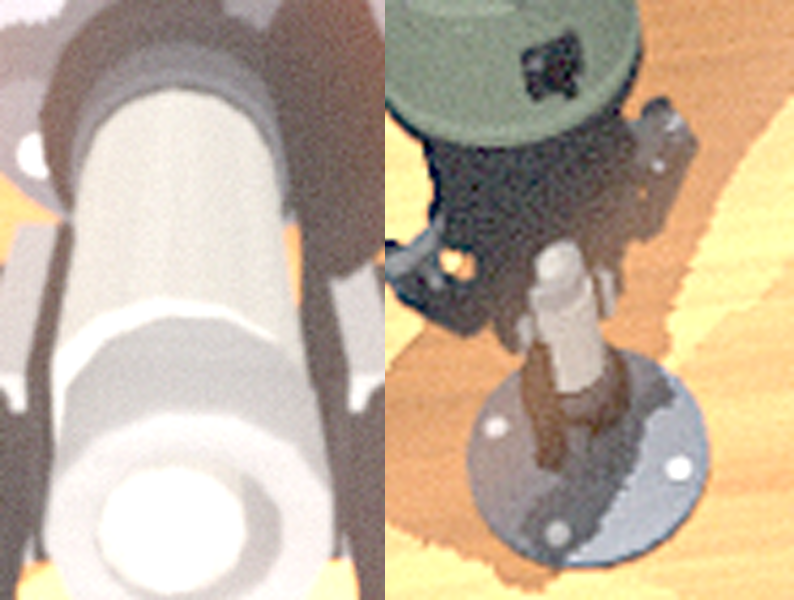

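```bash
python3 -c "
from h import *
print(bot.job_done()); s=bot.observe(); print(s['clock'],s['position'],s['force'],s['grip_width'])"
```

```text
the job is handed in; nothing more can be done
None
the job is handed in; nothing more can be done
```

The job is handed in at about 19.7 s of the 58 s allowed. The ring is on the pin, the leg is held at its mark and the lever is shut. The hand-in gave no verdict.

**What I did**
- I set the smaller steel ring over the pin on the smaller post. It landed on the shoulder at the predicted height with about 3 N of contact.
- I gripped the leg at 60 N and pressed it down 40 mm. I then turned the hand about 58° anticlockwise to push the paddle round to its stop, and kept hold of the leg.

**Last checks**
- **Ring:** it lies flat on the shoulder, shifted a little to one side within its clearance on the pin.
- **Leg at its mark:** the tool position reads 39.9 mm below where I gripped the leg. About half the band shows above the rim, and it looked the same before and after the swing. The wrist picture is only good to about 1 mm here.
- **Lever shut:** the turning moment rose from about 0.08–0.1 N m while the lever moved to 0.4 N m at the end. In the pictures the paddle then stayed put against the lug while the hand turned on. I eased back 1° and was still pressing at 0.3 N m. I estimate the lever turned about 0.64 rad, which fits its possible starting range.
- **Pots:** I did not touch them; I took no separate last picture to check them.

**What went wrong or disagreed**
- The fingertips sit 20–25 mm short of the reported tool tip. My first close passed above the ring.
- While correcting for that, the fingertips pressed on the counter with about 60 N. That is above the 40 N limit for the arm and gripper body; I took it to be the fingertips only and backed off in the next move, but I cannot confirm how it is judged.
- The wrist camera's calibration changed by 1–3 mm between pictures, so I aligned the ring to the pin within a single picture.
- The gripper opening reads about 1.6 mm too small.

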